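# Rinsed cup and tube onto their drying posts

## Task

The wide cup and the slim tube have been rinsed after cleaning cue ferrules and lie on their sides on the wooden rests: put them up to dry, upside down, the wide cup over the thick post and the slim tube over the thin post, in either order. Lower each one until its rim sits flat on the post's base, without letting it drop, then leave both standing there and do not disturb the other things on the bench.

Things in the scene. Friction and masses are not known exactly. Their poses are not given: they have to be found in the camera images.
- cup: wide cup of ivory-coloured plastic, a plain round cup: 50 mm outside diameter, 90 mm long, wall 3 mm (bore 44 mm), closed end 4 mm thick, about 70 g. Origin: centre of the outside of the closed end; its z axis runs along the cup's axis towards the open mouth. It starts lying level on its rest, mouth roughly away from the robot, axis 50 mm above the bench.
- cup_mouth (a point): centre of the wide cup's open mouth, in the plane of the rim (90 mm from the closed end)
- tube: slim tube of the same ivory-coloured plastic, closed at one end: 34 mm outside diameter, 110 mm long, wall 3 mm (bore 28 mm), closed end 4 mm thick, about 60 g. Origin: centre of the outside of the closed end; its z axis runs along the tube towards the open mouth. It starts lying level on its rest, mouth roughly away from the robot, axis 46 mm above the bench.
- tube_mouth (a point): centre of the slim tube's open mouth, in the plane of the rim (110 mm from the closed end)
- wide_rest: fixed wooden rest under the wide cup: two 10 mm thick V saddles 72 mm apart on a narrow sole 40 mm wide; the middle of the cup is free on both sides. Origin: middle of the underside, below the middle of the cup; x runs along the cup towards its mouth. The saddles end 12 mm below the cup's axis.
- slim_rest: fixed wooden rest under the slim tube, the same but with saddles 88 mm apart. Origin: middle of the underside, below the middle of the tube; x runs along the tube towards its mouth. The saddles end 7 mm below the tube's axis.
- thick_post: fixed upright wooden drying post for the wide cup: peg of 34 mm diameter with a chamfered tip, standing 60 mm above its round base (88 mm across, 12 mm thick), so the tip is 72 mm above the bench. Origin: centre of the base's underside, on the bench; z up along the peg.
- thin_post: fixed upright wooden drying post for the slim tube: peg of 18 mm diameter with a chamfered tip, standing 85 mm above the same kind of round base (88 mm across, 12 mm thick), so the tip is 97 mm above the bench. Origin: centre of the base's underside, on the bench; z up along the peg.
- chalk: bystander: cue chalk block, 22 x 22 x 19 mm. Origin: centre of its underside.
- burnisher: bystander: red hardwood burnisher stick lying flat, 90 mm long, 24 mm thick. Origin: centre of its underside.
- scuffer: bystander: round steel scuffer pad, 40 mm across, 16 mm high. Origin: centre of its underside.
- trimmer: bystander: brass tip trimmer standing upright, 26 mm across, 42 mm high. Origin: centre of its underside.
- glue: bystander: small white glue bottle, 36 mm across, 75 mm high. Origin: centre of its underside.
- tip_tin: bystander: flat round aluminium tin, 68 mm across, 22 mm high. Origin: centre of its underside.
- mallet: bystander: small hammer lying on the bench, about 0.25 m long. Origin: centre of its underside.
Things that resemble listed ones, but are neither listed nor needed, are in the scene too. What is shaped like the cup but pink is not meant.

How it is judged:
On the way, in this order (a step that is already met when the one before it is completed fails the run):
1. the first of the two vessels is fully down, mouth down, on its own post (((horizontal distance between cup_mouth and thick_post below 0.01 m and height (world z) of cup_mouth below 0.018 m and height (world z) of cup above 0.094 m) or (horizontal distance between tube_mouth and thin_post below 0.01 m and height (world z) of tube_mouth below 0.018 m and height (world z) of tube above 0.114 m))), for 0.2 s.
2. both vessels are fully down, mouth down, on their own posts (horizontal distance between cup_mouth and thick_post below 0.01 m and height (world z) of each of cup_mouth, tube_mouth below 0.018 m and height (world z) of cup above 0.094 m and horizontal distance between tube_mouth and thin_post below 0.01 m and height (world z) of tube above 0.114 m), for 0.2 s.
At the end, for the whole second after the job is handed in: The wide cup stands mouth down over the thick post and the slim tube mouth down over the thin post: each mouth centre within 10 mm of its post's axis and not more than 6 mm above the base's top, the closed end up (no more than 8 mm below its full height), both at rest and released (all of step 2 and linear speed of each of cup, tube below 0.02 m/s); the robot touches nothing.
It fails at once if the cup is let go above its post and drops (faster than 0.6 m/s, a fall of about 2 cm) (horizontal distance between cup_mouth and thick_post below 0.05 m and contact force between cup and the fingers below 0.05 N and linear speed of cup above 0.6 m/s).
It fails at once if the tube is let go above its post and drops (faster than 0.6 m/s, a fall of about 2 cm) (horizontal distance between tube_mouth and thin_post below 0.05 m and contact force between tube and the fingers below 0.05 N and linear speed of tube above 0.6 m/s).
It fails at once if one of the seven bystanders is disturbed (moved more than 30 mm) (distance of any of chalk, burnisher, scuffer, trimmer, glue, tip_tin, mallet from where it was at the start of the episode above 0.03 m).
It also fails if it takes over 69 s, if anything falls off the work surface, if the arm or the gripper's body presses on something with over 40 N, if the wrist force passes 120 N, or if a joint passes its speed limit or range.

## Robot

A 6-joint arm with a two-finger parallel gripper is mounted at the origin on the work surface. World frame = base frame: x ahead of the robot, y to its left, z up, the work surface at z = 0. Lengths are in m, angles in rad, forces in N, time in s.
With the tool pointing down it reaches from about 0.225 to 0.875 m from the base axis. Payload 3.4 kg.
Tool frame: the origin (TCP) lies at the very end of the fingers, on their centre line; the grasp point (between the pads) lies 19 mm behind it (manip.tcp_to_grasp is the distance from the TCP to the grasp point, in m); z points along the fingers, y is the line along which they close (so a half turn about z gives the same grasp; the last joint's range is limited). The gripper opens to 85 mm and grips with 20 to 120 N. Pads are 22 mm wide; open, the fingers measure 114 mm over their backs; the gripper's body (76 mm by 85 mm) begins 54 mm behind the grasp point. The pads swing forward as they close: fully open they stand 13 mm farther back than shut.
Start: joints at [1.105, 0.276, 1.505, -0, 1.361, -0.121], TCP at [0.194, 0.541, 0.231] pointing down, gripper open.
Joint ranges: [-2.89, 2.89], [-0.75, 2.08], [0.22, 2.7], [-1.18, 4.32], [0.11, 2.71], [-2.7, 2.7]. Speed limits (rad/s): [2.57, 2.57, 3.14, 3.14, 3.14, 3.14].

## Interface

Orientations are given as a unit quaternion [w, x, y, z].
In Python, from rig import status, get_image, job, manip gives the robot as it stands.
- The arm moves only by the tool apply_moves, never from a script. Its arguments are lists of equal length, an entry for each row: "xyz": the shift along the tool's x, y, z each as a share of 0.3 m, from -1 to 1, a list of three; "rot": the turn, a rotation vector about the tool's x, y, z each as a share of 60 degrees, from -1 to 1, a list of three; "hand": the opening, from -1 (shut) to 1 (fully open). A call has 1 to 8 rows; each row shifts and turns the commanded pose from where the row before left it, along the tool's axes as they then stand; what a row does not reach is not made up. A row lasts 1/8 s, in which the tool goes at most 62.5 mm and 10.7 degrees, less where a joint would pass 70% of its speed; a pose out of reach is approached as far as the arm can. A call with a number of a shift or a turn outside -1 to 1 is refused whole. A call with a gripper value outside its range is refused whole. The fingers move at their own pace and stop on an object; "force" is the grip in N (left out, the last holds). Time passes only in rows, so rows that do not move let the fingers close. It gives the time, the measured TCP pose, the force, the opening and the grip force at its end, in the units of the state.
- status.get_state(): the state, without advancing time (a new reading comes with each control period).
- get_image(name): name is "side" or "top" or "wrist"; returns a dict with "pixels" (384x512x3 uint8, red, green, blue), "fovy" (degrees; the focal length in pixels is half the picture's height over the tangent of half this angle, whatever the lens; pixels are square), "cx", "cy" (the principal point, pixels), "origin" and "orientation" of the camera in the world; the wrist camera has in their place "tool_from_camera" (4x4, takes a point from camera to tool coordinates, whose origin is the TCP and whose axes are the flange's). Camera axes: x right, y down, z forward; pixel columns grow to the right and rows downward; lengths in m; the calibration is good to about 2 mm. The wrist camera is an equidistant fisheye: a pixel r from the principal point sees the ray r / f radians off the axis. A picture is of the moment at which its call begins: read the wrist's pose just before it. There is no depth.
- job.sign_off(): hands the job in; it is judged then, once.
The state is a dict: "clock": time; "qpos": joint angles; "qd": joint speeds; "effort": joint torques, N m; "position": TCP position; "ee_rot": TCP orientation; "contact_force": force on the tool from outside, world axes, zero at the start; "moment": the same for the moment, N m; "width": finger opening in m; "gripper_force": force on a finger pad.
Only numpy, scipy, OpenCV 4.12 (cv2) and the standard library are available. Lean on these libraries where they do the work, as an engineer would, in place of code of your own. Each camera call takes 0.05 s, during which the arm holds its last target. There are 200 camera calls.

## Working session

There is one attempt and no reset: what is moved stays moved. The work goes in short steps, Python scripts to look and compute and a tool call to move; the robot and the scene stay as the last step left them, time stands still between calls to the robot, and variables do not carry over. Pictures are saved under pics/ and viewed, at most 10 in all, crops included, and the job is handed in when it is done.

Besides the shell and the picture viewer there is one more tool, called after "Emit:" in YAML: its name, and indented under it one key for each argument. apply_moves: Moves the arm, as the interface text tells. Its arguments: {"type":"object","properties":{"xyz":{"type":"array","items":{"type":"array","items":{"type":"number","minimum":-1,"maximum":1}}},"rot":{"type":"array","items":{"type":"array","items":{"type":"number","minimum":-1,"maximum":1}}},"hand":{"type":"array","items":{"type":"number"}},"force":{"type":"number"}},"required":["xyz","rot","hand"]}

```bash
ls; mkdir -p pics; python3 - <<'E'
from rig import status,get_image,manip
import cv2,numpy as np
s=status.get_state();print(s);print(manip.tcp_to_grasp)
for n in("top","side","wrist"):
    d=get_image(n);cv2.imwrite(f"pics/{n}0.png",d["pixels"][:,:,::-1])
    print(n,{k:v for k,v in d.items() if k!="pixels"})
E
```

```text
pics
{'clock': 0.0, 'qpos': array([ 1.10501349e+00,  2.76587781e-01,  1.50615308e+00, -3.11746953e-05,
        1.36069391e+00, -1.20979305e-01]), 'qd': array([-2.76103349e-04,  8.02976879e-05, -1.04535517e-03, -2.74754406e-05,
       -1.62144742e-03,  8.99029332e-04]), 'effort': array([ 1.48308172e-03, -4.16763783e+01, -2.45809042e+01, -1.49236178e-05,
        1.08019420e-02,  1.28009253e-05]), 'position': array([0.19411748, 0.54067017, 0.23043588]), 'ee_rot': array([-2.51770148e-04,  1.71545715e-01,  9.85175730e-01, -8.86107951e-04]), 'contact_force': array([ 0.40177181, -0.41578975, -0.46041576]), 'moment': array([0.00808539, 0.00410318, 0.01937273]), 'gripper_force': 0.0, 'width': 0.08567790143192239}
0.0187
top {'fovy': 49.46755880252595, 'cx': 251.1732189723381, 'cy': 195.7168376195486, 'origin': array([0.37958754, 0.0028329 , 1.61121711]), 'orientation': array([-0.02820999,  0.71530477, -0.69768439,  0.02792455])}
side {'fovy': 57.481938894558986, 'cx': 258.70597648540945, 'cy': 194.6109635886511, 'origin': array([0.28577319, 0.63606218, 0.79198239]), 'orientation': array([ 0.0591665 , -0.15233228,  0.92004809, -0.3560979 ])}
wrist {'fovy': 65.70646984690485, 'cx': 257.2634136264073, 'cy': 189.18218606060543, 'tool_from_camera': array([[-3.80534071e-05, -9.61843122e-01, -2.73601547e-01,
         7.05884723e-02],
       [ 9.99999930e-01,  6.55901962e-05, -3.69664882e-04,
         2.01978870e-04],
       [ 3.73505204e-04, -2.73601541e-01,  9.61843052e-01,
        -1.41457603e-01],
       [ 0.00000000e+00,  0.00000000e+00,  0.00000000e+00,
         1.00000000e+00]])}
```

View pics/top0.png

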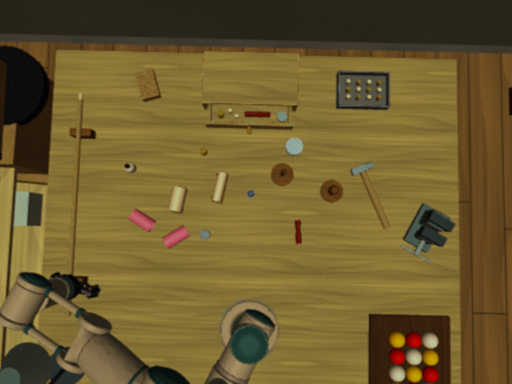

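View pics/side0.png

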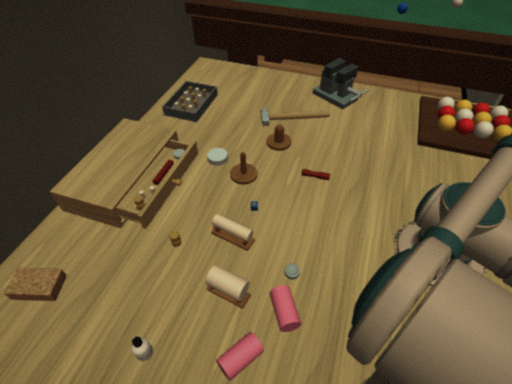

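The top view shows the ivory wide cup at about (177,199), the ivory slim tube at (220,187), the tall thin post at (282,174) and the short thick post at (331,190). The things that could be mistaken for the cup are the pink ones at (142,219) and (176,237), and the tube and cup could be swapped. In the side view the tube is at (232,230), the cup at (228,284), the thin post at (243,172) and the thick post at (279,138).

I choose the ivory vessels by width.

```bash
cat > h.py <<'E'
import numpy as np,cv2
from scipy.spatial.transform import Rotation as R
def q2R(q): return R.from_quat([q[1],q[2],q[3],q[0]]).as_matrix()
def foc(d): return 192/np.tan(np.radians(d["fovy"])/2)
def ray(d,uv):            # fixed cameras: origin, unit direction
    f=foc(d);v=np.array([(uv[0]-d["cx"])/f,(uv[1]-d["cy"])/f,1.]);v=q2R(d["orientation"])@v
    return d["origin"],v/np.linalg.norm(v)
def wray(d,s,uv):         # wrist fisheye, s = state
    f=foc(d);a=np.array([uv[0]-d["cx"],uv[1]-d["cy"]]);r=np.hypot(*a);t=r/f
    v=np.r_[a/max(r,1e-9)*np.sin(t),np.cos(t)];T=d["tool_from_camera"];Q=q2R(s["ee_rot"])
    return s["position"]+Q@T[:3,3],Q@(T[:3,:3]@v)
def onz(o,v,z): return o+v*(z-o[2])/v[2]
def tri(o1,v1,o2,v2):
    A=np.c_[v1,-v2];t=np.linalg.lstsq(A,o2-o1,rcond=None)[0];p,q=o1+t[0]*v1,o2+t[1]*v2
    return (p+q)/2,np.linalg.norm(p-q)
def blobs(m,amin):
    n,l,st,c=cv2.connectedComponentsWithStats(m.astype(np.uint8))
    return [(st[i,4],c[i],(l==i)) for i in range(1,n) if st[i,4]>=amin]
E
python3 - <<'E'
from h import *
from rig import get_image
t,s=get_image("top"),get_image("side")
for n,d,pts in(("top",t,[(177,199),(220,187),(200,215),(282,182),(331,190),(176,237)]),("side",s,[(228,280),(232,226),(200,300),(236,178),(279,142)])):
    h=cv2.cvtColor(d["pixels"],cv2.COLOR_RGB2HSV)
    print(n,[tuple(int(k) for k in h[y,x]) for x,y in pts])
a=cv2.resize(t["pixels"][130:250,115:365],None,fx=3.2,fy=3.2,interpolation=2)
cv2.imwrite("pics/cropt.png",a[:,:,::-1])
b=cv2.resize(s["pixels"][110:320,170:350],None,fx=2.8,fy=2.8,interpolation=2)
cv2.imwrite("pics/crops.png",b[:,:,::-1])
E
```

```text
top [(29, 82, 187), (26, 93, 189), (23, 158, 131), (16, 204, 100), (13, 213, 67), (177, 120, 191)]
side [(21, 82, 205), (21, 87, 202), (21, 131, 150), (14, 168, 102), (11, 157, 65)]
```

View pics/crops.png

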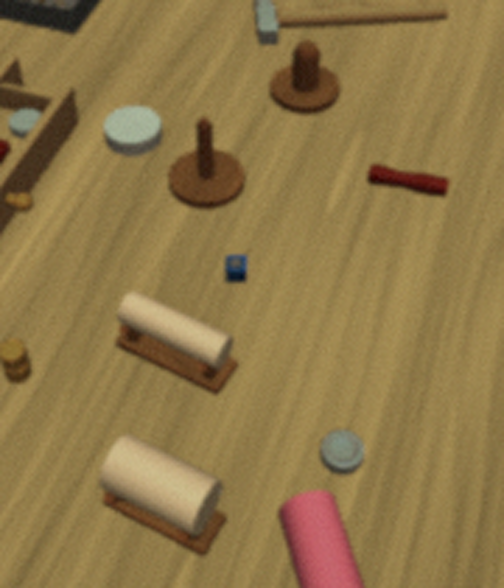

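The crop confirms the choice: the wide ivory cup is at crop (160,484), the slim ivory tube at (175,330), the thin tall post at (205,175) and the thick short post at (305,85). Next I measure positions from both views.

```bash
python3 - <<'E'
from h import *
from rig import get_image
t,s=get_image("top"),get_image("side")
out={}
for n,d,dat in(("top",t,{"cup":(177,199),"tube":(220,187),"thin":(282,174),"thick":(331,190)}),("side",s,{"cup":(228,280),"tube":(232,226),"thin":(243,172),"thick":(279,142)})):
    H=cv2.cvtColor(d["pixels"],cv2.COLOR_RGB2HSV).astype(int)
    iv=(H[...,1]<112)&(H[...,2]>125)&(H[...,0]>8)&(H[...,0]<40)
    br=(H[...,0]<20)&(H[...,2]<125)&(H[...,1]>110)
    for k,c in dat.items():
        m=iv if k in("cup","tube") else br
        b=min(blobs(m,60),key=lambda b:np.hypot(*(b[1]-c)))
        ys,xs=np.nonzero(b[2]);P=np.c_[xs,ys].astype(float);mu=P.mean(0)
        w,V=np.linalg.eigh(np.cov((P-mu).T));a=V[:,1];l=(P-mu)@a
        out[n,k]=(mu,mu+a*l.min(),mu+a*l.max(),P[ys.argmin()],P[ys==ys.min()].mean(0))
        print(n,k,b[0],mu.round(1),"ends",out[n,k][1].round(1),out[n,k][2].round(1),"topmost",out[n,k][4])
for k in("cup","tube"):
    p,e=tri(*ray(t,out["top",k][0]),*ray(s,out["side",k][0]));print(k,"centre",p.round(4),"miss",e.round(4))
    z=p[2]
    A,B=[onz(*ray(t,out["top",k][i]),z) for i in(1,2)]
    print("  top ends at z",A.round(4),B.round(4),np.linalg.norm(A-B).round(4))
for k in("thin","thick"):
    p,e=tri(*ray(t,out["top",k][0]),*ray(s,out["side",k][0]));print(k,"~",p.round(4),e.round(4),"top on z=.012",onz(*ray(t,out["top",k][0]),.012).round(4))
    tip=onz(*ray(s,out["side",k][4]),.072 if k=="thick" else .097);print("  side tip ray",tip.round(4))
E
```

```text
top cup 178 [175.9 198.4] ends [178.5 186.7] [173.3 210.1] topmost [178. 187.]
top tube 154 [218.8 186.4] ends [222.3 172.1] [215.4 200.3] topmost [221.5 172. ]
top thin 396 [281.7 174.1] ends [284.4 163.1] [279.2 184.8] topmost [281.5 163. ]
top thick 401 [331.3 190.8] ends [342.3 191.8] [320.  189.7] topmost [331. 180.]
side cup 749 [225.6 280.5] ends [242.8 289.2] [207.8 271.5] topmost [215. 265.]
side tube 437 [231.5 225.8] ends [249.5 234.3] [213.  217.1] topmost [217.5 214. ]
side thin 536 [243.2 171.7] ends [242.5 152. ] [243.7 184.1] topmost [242.5 152. ]
side thick 446 [278.7 139.1] ends [280.9 124.1] [277.  150.3] topmost [279. 124.]
cup centre [0.486  0.2851 0.0625] miss 0.0004
  top ends at z [0.5299 0.2771 0.0625] [0.4421 0.293  0.0625] 0.0893
tube centre [0.5356 0.1274 0.0523] miss 0.0005
  top ends at z [0.5903 0.1161 0.0523] [0.4829 0.1385 0.0523] 0.1097
thin ~ [ 0.593  -0.1108  0.0153] 0.0004 top on z=.012 [ 0.5936 -0.1109  0.012 ]
  side tip ray [ 0.5925 -0.1119  0.097 ]
thick ~ [ 0.5326 -0.3021  0.0175] 0.0012 top on z=.012 [ 0.5337 -0.303   0.012 ]
  side tip ray [ 0.5369 -0.3147  0.072 ]
```

Emit:
apply_moves:
  xyz:
    - [0, 0, -0.2]
    - [0, 0.0, -0.2]
    - [0, -0.1, 0]
  rot:
    - [0, 0, 0]
    - [0, 0.1, 0.15]
    - [0.1, 0, 0.15]
  hand: [1, 1, 1]

```text
clock: 0.72
position: [0.1817, 0.5159, 0.3573]
ee_rot: [-0.064, 0.322, 0.944, -0.041]
contact_force: [-0.8, -0.5, -0.9]
width: 0.0852
gripper_force: 0.0
```

```bash
cat >> h.py <<'E'
def plan(s,P,Rt,N):
    """rows in move units from measured pose to target (P,Rt) in N rows"""
    Q=q2R(s["ee_rot"]);p=s["position"].copy();w=R.from_matrix(Q.T@Rt).as_rotvec()/N
    X=[];W=[]
    for i in range(N):
        d=(P-s["position"])/N;x=np.round(Q.T@(P-(s["position"]+(N-1-i)*d)-p)/.3,3);wi=np.round(w/np.radians(60),3)
        X.append(x.tolist());W.append(wi.tolist());p=p+Q@x*.3;Q=Q@R.from_rotvec(wi*np.radians(60)).as_matrix()
    for k in range(0,N,8): print("xyz",X[k:k+8],"\nrot",W[k:k+8])
    print("end err mm",((P-p)*1000).round(2),"max",np.abs(X).max(),np.linalg.norm(W,axis=1).max().round(3))
def log(s):
    with open("log.txt","a") as f: f.write(" ".join(map(str,[*s["qpos"],*s["position"],*s["ee_rot"]]))+"\n")
E
python3 - <<'E'
from h import *
from rig import status
log({"qpos":[1.10501349,.276587781,1.50615308,-3.1e-5,1.36069391,-.120979305],"position":[.19411748,.54067017,.23043588],"ee_rot":[-2.5e-4,.171545715,.98517573,-8.861e-4]})
s=status.get_state();log(s);print(s["qpos"],q2R(s["ee_rot"]).round(3))
E
```

```text
[1.03238076 0.24098357 1.25956756 0.10947036 1.74641407 0.13266616] [[-0.785  0.603 -0.146]
 [ 0.613  0.789 -0.035]
 [ 0.094 -0.118 -0.989]]
```

Emit:
apply_moves:
  xyz:
    - [0, -0.15, 0]
    - [0, -0.15, 0]
    - [-0.15, 0, 0]
    - [-0.15, 0, 0]
    - [0, 0, 0]
    - [0, 0, 0]
  rot:
    - [0, 0, 0.15]
    - [0, 0, 0.15]
    - [0.1, 0.1, 0.15]
    - [0.1, 0.1, 0.15]
    - [0, 0, 0]
    - [0, 0, 0]
  hand: [1, 1, 1, 1, 1, 1]

```text
clock: 1.48
position: [0.1663, 0.371, 0.3565]
ee_rot: [-0.17, 0.575, 0.794, -0.099]
contact_force: [-0.6, 0.1, -0.0]
width: 0.0857
gripper_force: 0.0
```

```bash
python3 - <<'E'
from h import *
from rig import status
s=status.get_state();log(s);print(s["qpos"],s["position"],q2R(s["ee_rot"]).round(3))
from scipy.optimize import least_squares
D=np.loadtxt("log.txt")
Rx=lambda a:R.from_euler("x",a).as_matrix();Ry=lambda a:R.from_euler("y",a).as_matrix();Rz=lambda a:R.from_euler("z",a).as_matrix()
# orientation model: Rz(q1)Ry(q2+q3)Rz(s4 q4)Ry(q5)Rz(s6 q6)Rz(c)
for s4 in(1,-1):
  for s6 in(1,-1):
    e=[]
    for r in D:
        q=r[:6];M=Rz(q[0])@Ry(q[1]+q[2])@Rz(s4*q[3])@Ry(q[4])@Rz(s6*q[5]);Q=q2R(r[9:])
        e.append(R.from_matrix(M.T@Q).as_rotvec().round(3).tolist())
    print(s4,s6,e)
E
```

```text
[0.71386998 0.07315166 1.52527384 0.29276814 1.8127618  0.42790353] [0.1663088  0.37101357 0.35652435] [[-0.281  0.879 -0.384]
 [ 0.947  0.319  0.038]
 [ 0.156 -0.353 -0.923]]
1 1 [[0.0, -0.0, 1.571], [-0.0, 0.0, 1.571], [-0.0, 0.0, 1.571]]
1 -1 [[0.0, -0.0, 1.329], [-0.0, 0.0, 1.836], [-0.0, 0.0, 2.427]]
-1 1 [[0.0, -0.0, 1.571], [-0.145, 0.189, 1.526], [-0.216, 0.579, 1.385]]
-1 -1 [[0.0, -0.0, 1.329], [-0.175, 0.175, 1.79], [-0.501, 0.501, 2.208]]
```

```bash
cat >> h.py <<'E'
Ry=lambda a:R.from_euler("y",a).as_matrix();Rz=lambda a:R.from_euler("z",a).as_matrix()
def fkR(q): return Rz(q[0])@Ry(q[1]+q[2])@Rz(q[3])@Ry(q[4])@Rz(q[5]+np.pi/2)
def basis(q):   # columns: a1 d h L2 a3 L3 L6 a6 : position is linear in the lengths
    A=Rz(q[0]);B=A@Ry(q[1]);C=A@Ry(q[1]+q[2]);E=C@Rz(q[3]);F=E@Ry(q[4])
    return np.c_[A,B[:,2],C[:,0],C[:,2],E[:,1],F[:,2]]
def getK():
    D=np.loadtxt("log.txt");A=np.vstack([basis(r) for r in D]);b=D[:,6:9].ravel()
    k=np.linalg.lstsq(A,b,rcond=1e-5)[0];return k,(A@k-b)
E
python3 - <<'E'
from h import *
k,e=getK();print(k.round(4),(e*1000).round(2))
D=np.loadtxt("log.txt");A=np.vstack([basis(r) for r in D]);b=D[:,6:9].ravel();print(np.linalg.svd(A)[1].round(4))
for drop in([6],[0,6],[4,6],[0,4,6]):
    c=[i for i in range(8) if i not in drop];k=np.linalg.lstsq(A[:,c],b,rcond=None)[0];print(c,k.round(4),(np.abs(A[:,c]@k-b).max()*1000).round(2))
E
```

```text
[ 0.      0.0694  0.1368  0.6297  0.0604  0.4211 -0.      0.3645] [-0.  0. -0.  0. -0. -0. -0.  0.  0.]
[3.4449 2.4539 2.4378 0.315  0.1801 0.1523 0.1008 0.0609]
[0, 1, 2, 3, 4, 5, 7] [0.     0.0694 0.1368 0.6297 0.0604 0.4211 0.3645] 0.0
[1, 2, 3, 4, 5, 7] [0.0694 0.1368 0.6297 0.0604 0.4211 0.3645] 0.0
[0, 1, 2, 3, 5, 7] [-0.0029  0.0709  0.0768  0.6179  0.4215  0.3525] 7.04
[1, 2, 3, 5, 7] [0.0708 0.0794 0.616  0.419  0.3534] 7.09
```

```bash
cat >> h.py <<'E'
from scipy.optimize import least_squares
K=np.array([0,.0694,.1368,.6297,.0604,.4211,0,.3645])
LO=np.array([-2.89,-.75,.22,-1.18,.11,-2.7]);HI=np.array([2.89,2.08,2.7,4.32,2.71,2.7])
def ik(P,Rt,q0):
    f=lambda q:np.r_[basis(q)@K-P,.3*R.from_matrix(fkR(q).T@Rt).as_rotvec()]
    r=least_squares(f,np.clip(q0,LO+.01,HI-.01),bounds=(LO,HI));return r.x,np.abs(r.fun).max()
def toolR(z,y):   # tool axes from z direction and y direction
    y=y-z*(y@z);y/=np.linalg.norm(y);return np.c_[np.cross(y,z),y,z]
def grasp_pose(G,yaw,al,sg,tg=.0187):  # lying vessel; sg: tool x towards mouth(+1)/back(-1)
    a=np.array([np.cos(yaw),np.sin(yaw),0]);z=np.array([0,0,-np.cos(al)])+np.sin(al)*a
    y=np.cross([0,0,1.],a)
    return G+tg*z,toolR(z,-y*sg)
def place_pose(G,hd,al,sg,tg=.0187):   # mouth down, tool heading hd
    h=np.array([np.cos(hd),np.sin(hd),0]);z=np.cos(al)*h+np.array([0,0,-np.sin(al)])
    a=np.array([0,0,-1.]);n=h
    return G+tg*z,toolR(z,np.cross(n,a)*sg)
E
python3 - <<'E'
from h import *
# check: tool x . mouth sign
P,Q=grasp_pose(np.zeros(3),-.18,.5,1);print(Q[:,0].round(2)); P,Q=place_pose(np.zeros(3),0.,.5,1);print(Q[:,0].round(2))
rng=np.random.default_rng(0)
def solve(P,Q):
    best=(None,9)
    for _ in range(8):
        q,e=ik(P,Q,rng.uniform(LO,HI))
        if e<best[1]: best=(q,e)
        if e<1e-4: break
    return best
print("GRASP")
for nm,G,yaw in(("cup",[.48,.285,.05],-.18),("tube",[.525,.128,.046],-.206)):
  for al in(0,20,35,50):
    for sg in(1,-1):
      q,e=solve(*grasp_pose(np.array(G),yaw,np.radians(al),sg))
      if e<1e-3: print(nm,al,sg,q.round(2))
print("PLACE")
for nm,G in(("thin",[.593,-.111,.012+.06]),("thick",[.533,-.303,.012+.05])):
  for al in(0,20,35,50):
    for sg in(1,-1):
      ok=[]
      for hd in range(-180,180,30):
        q,e=solve(*place_pose(np.array(G),np.radians(hd),np.radians(al),sg))
        if e<1e-3: ok.append((hd,q.round(1).tolist()))
      print(nm,al,sg);[print("    ",o) for o in ok]
E
```

```text
[ 0.86 -0.16  0.48]
[-0.48  0.   -0.88]
GRASP
cup 0 1 [ 0.41  0.43  1.82 -0.    0.89  2.16]
cup 0 -1 [ 0.41  0.43  1.82 -0.    0.89 -0.98]
cup 20 1 [ 0.55  0.37  2.02 -0.47  0.53  2.68]
cup 20 -1 [ 0.55  0.37  2.02 -0.47  0.53 -0.46]
tube 0 1 [0.11 0.42 1.86 0.   0.86 1.89]
tube 0 -1 [ 0.11  0.42  1.86 -0.    0.86 -1.25]
tube 20 1 [ 0.2   0.33  2.11 -0.35  0.4   2.28]
tube 20 -1 [ 0.2   0.33  2.11 -0.35  0.4  -0.86]
tube 50 1 [ 0.38  0.49  2.47  3.84  0.72 -1.73]
tube 50 -1 [0.38 0.49 2.47 3.84 0.72 1.41]
PLACE
thin 0 1
     (-180, [-0.2, 1.3, 0.8, -0.4, 2.6, 1.2])
     (-150, [-0.0, 1.2, 1.0, -0.8, 2.3, 1.0])
     (-120, [0.2, 1.1, 1.3, -1.0, 2.0, 1.0])
     (-30, [-0.0, 1.2, 2.6, 3.7, 2.1, 1.9])
     (0, [-0.7, 1.3, 2.7, 2.3, 2.1, 1.0])
     (30, [-0.9, 1.0, 2.3, 1.7, 1.6, 1.4])
     (60, [-0.9, 1.0, 1.9, 1.2, 1.7, 1.8])
     (90, [-0.7, 1.1, 1.5, 0.9, 2.0, 2.1])
     (120, [-0.6, 1.2, 1.1, 0.7, 2.3, 2.1])
     (150, [-0.4, 1.3, 0.8, 0.3, 2.6, 1.8])
thin 0 -1
     (-180, [-0.2, 1.3, 0.8, -0.4, 2.6, -1.9])
     (-150, [-0.0, 1.2, 1.0, -0.8, 2.3, -2.2])
     (-120, [0.2, 1.1, 1.3, -1
[... 6371 characters left out ...]
.2, 1.4, 0.6, 2.5])
     (30, [-1.0, 0.5, 1.9, 0.9, 0.9, 2.5])
     (60, [-1.0, 0.6, 1.7, 0.6, 1.3, 2.4])
     (90, [-0.9, 0.7, 1.4, 0.4, 1.6, 2.1])
     (120, [-0.7, 0.8, 1.2, 0.2, 1.8, 1.9])
     (150, [-0.6, 0.8, 1.1, -0.1, 1.8, 1.5])
thick 50 -1
     (-180, [-0.5, 0.8, 1.2, -0.3, 1.7, -2.0])
     (-150, [-0.4, 0.7, 1.4, -0.5, 1.5, -2.3])
     (-90, [-0.3, 0.5, 1.9, -1.0, 0.8, -2.6])
     (-30, [-0.7, 0.4, 2.3, 2.6, 0.2, -1.2])
     (0, [-0.9, 0.4, 2.2, 1.4, 0.6, -0.6])
     (30, [-1.0, 0.5, 1.9, 0.9, 0.9, -0.6])
     (60, [-1.0, 0.6, 1.7, 0.6, 1.3, -0.8])
     (90, [-0.9, 0.7, 1.4, 0.4, 1.6, -1.0])
     (120, [-0.7, 0.8, 1.2, 0.2, 1.8, -1.3])
     (150, [-0.6, 0.8, 1.1, -0.1, 1.8, -1.6])
```

```bash
python3 - <<'E'
from h import *
from rig import get_image
t,s=get_image("top"),get_image("side")
for n,a,b in(("vise mid",(428,228),(338,85)),("vise left/tip",(404,249),(317,96))):
    p,e=tri(*ray(t,a),*ray(s,b));print(n,p.round(3),e.round(3))
for n,uv in(("vise nearleft",(403,248)),("vise R",(453,232)),("vise top",(428,204)),("mallet head",(362,168)),("mallet end",(388,227)),("burnisher",(298,232)),("tin",(294,146)),("chalk",(250,193)),("trimmer",(203,152)),("scuffer",(205,234))):
    print(n,onz(*ray(t,uv),.02).round(3))
rng=np.random.default_rng(1)
for al in(20,25,30):
    for nm,G,yaw in(("cup",[.48,.285,.05],-.18),("tube",[.525,.128,.046],-.206)):
        b=min((ik(*grasp_pose(np.array(G),yaw,np.radians(al),-1),rng.uniform(LO,HI)) for _ in range(8)),key=lambda r:r[1]);print(nm,al,b[0].round(2),b[1].round(4))
E
```

```text
vise mid [ 0.396 -0.656  0.057] 0.006
vise left/tip [ 0.386 -0.54   0.08 ] 0.135
vise nearleft [ 0.322 -0.576  0.02 ]
vise R [ 0.387 -0.766  0.02 ]
vise top [ 0.491 -0.672  0.02 ]
mallet head [ 0.624 -0.419  0.02 ]
mallet end [ 0.4   -0.519  0.02 ]
burnisher [ 0.372 -0.176  0.02 ]
tin [ 0.703 -0.156  0.02 ]
chalk [0.517 0.01  0.02 ]
trimmer [0.671 0.195 0.02 ]
scuffer [0.356 0.177 0.02 ]
cup 20 [ 0.55  0.37  2.02 -0.47  0.53 -0.46] 0.0
tube 20 [ 0.2   0.33  2.11 -0.35  0.4  -0.86] 0.0
cup 25 [ 0.59  0.37  2.07 -0.7   0.48 -0.21] 0.0
tube 25 [ 0.22  0.33  2.17 -0.64  0.3  -0.56] 0.0
cup 30 [ 0.64  0.38  2.12 -0.97  0.46  0.1 ] 0.0
tube 30 [ 0.25  0.33  2.23 -1.16  0.24 -0.01] 0.0
```

```bash
python3 - <<'E'
from h import *
from rig import status
s=status.get_state()
P,Q=grasp_pose(np.array([.46,.20,.27]),-.19,np.radians(20),-1)
print(Q.round(2),ik(P,Q,s["qpos"]));plan(s,P,Q,11)
E
```

```text
[[-0.92  0.19  0.34]
 [ 0.18  0.98 -0.06]
 [-0.34 -0.   -0.94]] (array([ 0.40367081,  0.02254959,  1.82045915, -0.22685733,  1.01724938,
       -0.88486044]), np.float64(1.7772413540839693e-09))
xyz [[-1.281, -0.39, 1.255], [-0.087, 0.067, -0.0], [-0.093, 0.058, 0.008], [-0.097, 0.05, 0.015], [-0.1, 0.039, 0.023], [-0.101, 0.03, 0.031], [-0.102, 0.019, 0.037], [-0.1, 0.008, 0.044]] 
rot [[-0.037, -0.057, -0.087], [-0.037, -0.057, -0.087], [-0.037, -0.057, -0.087], [-0.037, -0.057, -0.087], [-0.037, -0.057, -0.087], [-0.037, -0.057, -0.087], [-0.037, -0.057, -0.087], [-0.037, -0.057, -0.087]]
xyz [[-0.098, -0.003, 0.05], [-0.093, -0.013, 0.056], [-0.089, -0.024, 0.06]] 
rot [[-0.037, -0.057, -0.087], [-0.037, -0.057, -0.087], [-0.037, -0.057, -0.087]]
end err mm [165.23 371.64 356.75] max 1.281 0.11
```

```bash
sed -i 's/P-(s\["position"\]+(N-1-i)\*d)-p/P-(N-1-i)*d-p/' h.py; python3 - <<'E'
from h import *
from rig import status
s=status.get_state()
P,Q=grasp_pose(np.array([.46,.20,.27]),-.19,np.radians(20),-1)
plan(s,P,Q,8)
E
```

```text
xyz [[-0.111, 0.102, -0.011], [-0.123, 0.088, 0.004], [-0.131, 0.071, 0.019], [-0.138, 0.053, 0.033], [-0.14, 0.033, 0.046], [-0.138, 0.013, 0.06], [-0.134, -0.008, 0.07], [-0.124, -0.028, 0.08]] 
rot [[-0.051, -0.078, -0.12], [-0.051, -0.078, -0.12], [-0.051, -0.078, -0.12], [-0.051, -0.078, -0.12], [-0.051, -0.078, -0.12], [-0.051, -0.078, -0.12], [-0.051, -0.078, -0.12], [-0.051, -0.078, -0.12]]
end err mm [ 0.16 -0.05 -0.04] max 0.14 0.152
```

Emit:
apply_moves:
  xyz:
    - [-0.111, 0.102, -0.011]
    - [-0.123, 0.088, 0.004]
    - [-0.131, 0.071, 0.019]
    - [-0.138, 0.053, 0.033]
    - [-0.14, 0.033, 0.046]
    - [-0.138, 0.013, 0.06]
    - [-0.134, -0.008, 0.07]
    - [-0.124, -0.028, 0.08]
  rot:
    - [-0.051, -0.078, -0.12]
    - [-0.051, -0.078, -0.12]
    - [-0.051, -0.078, -0.12]
    - [-0.051, -0.078, -0.12]
    - [-0.051, -0.078, -0.12]
    - [-0.051, -0.078, -0.12]
    - [-0.051, -0.078, -0.12]
    - [-0.051, -0.078, -0.12]
  hand: [1, 1, 1, 1, 1, 1, 1, 1]

```text
clock: 2.58
position: [0.4668, 0.1996, 0.2525]
ee_rot: [0.176, 0.088, 0.98, -0.016]
contact_force: [0.6, 0.1, -0.1]
width: 0.0855
gripper_force: 0.0
```

Emit:
apply_moves:
  xyz:
    - [0, 0, 0]
    - [0, 0, 0]
  rot:
    - [0, 0, 0]
    - [0, 0, 0]
  hand: [1, 1]

```text
clock: 2.82
position: [0.4659, 0.1991, 0.2526]
ee_rot: [0.174, 0.092, 0.98, -0.016]
contact_force: [0.1, -0.4, 0.9]
width: 0.0856
gripper_force: 0.0
```

```bash
cat > snap.py <<'E'
import sys,pickle
from h import *
from rig import status,get_image
n=sys.argv[1];s=status.get_state();d=get_image("wrist");pickle.dump((s,d),open(n+".pkl","wb"))
cv2.imwrite(f"pics/{n}.png",d["pixels"][:,:,::-1]);print(s["clock"],s["position"],np.abs(s["qd"]).max())
E
python3 snap.py w1; python3 - <<'E'
from h import *
from rig import status
s=status.get_state()
P,Q=grasp_pose(np.array([.46,-.17,.30]),-.19,0,-1)
print(ik(P,Q,s["qpos"])[1]);plan(s,P,Q,8)
E
```

```text
2.825 [0.46586418 0.19912542 0.25264003] 0.013086272351572791
1.9447265801715724e-09
xyz [[-0.029, -0.152, -0.002], [-0.028, -0.151, -0.004], [-0.028, -0.152, -0.004], [-0.028, -0.152, -0.006], [-0.028, -0.151, -0.007], [-0.027, -0.152, -0.009], [-0.027, -0.151, -0.009], [-0.027, -0.152, -0.011]] 
rot [[0.0, 0.042, 0.0], [0.0, 0.042, 0.0], [0.0, 0.042, 0.0], [0.0, 0.042, 0.0], [0.0, 0.042, 0.0], [0.0, 0.042, 0.0], [0.0, 0.042, 0.0], [0.0, 0.042, 0.0]]
end err mm [-0.11  0.   -0.06] max 0.152 0.042
```

View pics/w1.png

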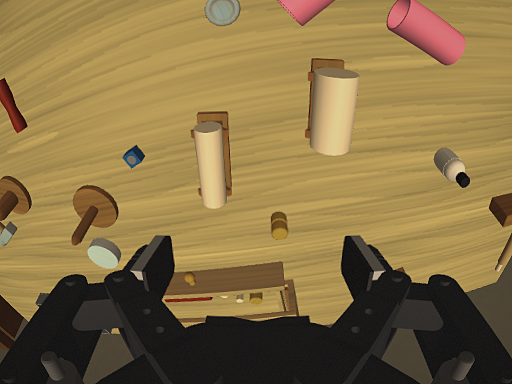

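w1 shows the tube at about (211,165), the cup at (334,112), the thin post at (95,210) and the fingers at the bottom. Now two hovers over the posts.

Emit:
apply_moves:
  xyz:
    - [-0.029, -0.152, -0.002]
    - [-0.028, -0.151, -0.004]
    - [-0.028, -0.152, -0.004]
    - [-0.028, -0.152, -0.006]
    - [-0.028, -0.151, -0.007]
    - [-0.027, -0.152, -0.009]
    - [-0.027, -0.151, -0.009]
    - [-0.027, -0.152, -0.011]
  rot:
    - [0, 0.042, 0]
    - [0, 0.042, 0]
    - [0, 0.042, 0]
    - [0, 0.042, 0]
    - [0, 0.042, 0]
    - [0, 0.042, 0]
    - [0, 0.042, 0]
    - [0, 0.042, 0]
  hand: [1, 1, 1, 1, 1, 1, 1, 1]

```text
clock: 3.88
position: [0.4606, -0.1723, 0.2821]
ee_rot: [-0.0, 0.093, 0.996, -0.001]
contact_force: [1.0, -0.1, -0.1]
width: 0.0852
gripper_force: 0.0
```

Emit:
apply_moves:
  xyz:
    - [0, 0, 0]
    - [0, 0, 0]
  rot:
    - [0, 0, 0]
    - [0, 0, 0]
  hand: [1, 1]

```text
clock: 4.12
position: [0.4601, -0.1707, 0.2812]
ee_rot: [-0.0, 0.094, 0.996, -0.0]
contact_force: [0.6, 0.6, -0.3]
width: 0.0857
gripper_force: 0.0
```

```bash
python3 snap.py w2
```

```text
4.125 [ 0.46011692 -0.1707358   0.28118327] 0.017714557450033093
```

Emit:
apply_moves:
  xyz:
    - [0, -0.15, 0]
    - [0, -0.15, 0]
    - [0, 0, 0]
    - [0, 0, 0]
  rot:
    - [0, 0, 0]
    - [0, 0, 0]
    - [0, 0, 0]
    - [0, 0, 0]
  hand: [1, 1, 1, 1]

```text
clock: 4.68
position: [0.4429, -0.2585, 0.2813]
ee_rot: [-0.0, 0.093, 0.996, -0.0]
contact_force: [0.2, 0.5, 1.0]
width: 0.0851
gripper_force: 0.0
```

```bash
python3 snap.py w3
```

```text
4.675 [ 0.44286966 -0.25854653  0.28129322] 0.010548034804037931
```

View pics/w2.png

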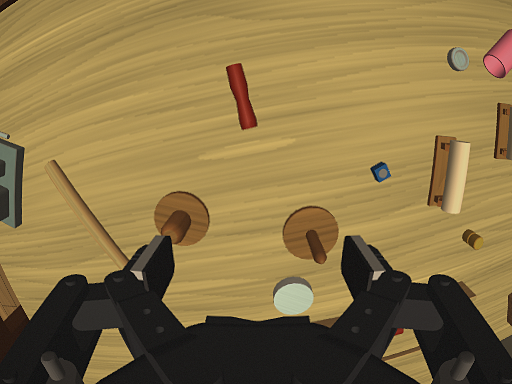

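```bash
cat > posts.py <<'E'
from h import *
import pickle
guess={"thin":np.array([.593,-.111]),"thick":np.array([.533,-.303])}
def wproj(d,s,p):
    Q=q2R(s["ee_rot"]);T=d["tool_from_camera"];c=T[:3,:3].T@(Q.T@(p-s["position"])-T[:3,3])
    r=np.hypot(c[0],c[1]);return np.array([d["cx"],d["cy"]])+c[:2]/r*np.arctan2(r,c[2])*foc(d)
E
python3 - <<'E'
from posts import *
tips={}
for n in("w1","w2","w3"):
    s,d=pickle.load(open(n+".pkl","rb"));H=cv2.cvtColor(d["pixels"],cv2.COLOR_RGB2HSV).astype(int)
    br=(H[...,0]<19)&(H[...,1]>90)&(H[...,2]>35)&(H[...,2]<150)
    br=cv2.morphologyEx(br.astype(np.uint8),cv2.MORPH_OPEN,np.ones((3,3)))
    for k,g in guess.items():
        c0=wproj(d,s,np.r_[g,.012])
        if not(20<c0[0]<490 and 10<c0[1]<300): continue
        B=[b for b in blobs(br,300) if np.hypot(*(b[1]-c0))<40]
        if not B: print(n,k,"none",c0);continue
        b=max(B,key=lambda b:b[0]);cn=max(cv2.findContours(b[2].astype(np.uint8),0,1)[0],key=len)[:,0,:]
        rays=[wray(d,s,p) for p in cn];c=g.copy()
        for _ in range(5):
            o=rays[0][0];f=(c-o[:2]);f/=np.linalg.norm(f)
            pts=np.array([onz(*r,.012)[:2] for r in rays]);lo=np.array([onz(*r,0)[:2] for r in rays])
            near=((pts-c)@f)<-.01;side=np.abs((pts-c)@f)<=.01
            X=np.where(near[:,None],lo,pts);X=X[~side]
            r=least_squares(lambda v:np.hypot(X[:,0]-v[0],X[:,1]-v[1])-v[2],[*c,.044],loss="soft_l1",f_scale=.001);c=r.x[:2]
        tipdir=wproj(d,s,np.r_[c,.09])-wproj(d,s,np.r_[c,.012])
        j=((cn-c0)@tipdir).argmax();tips[n,k]=(s,d,cn[j])
        print(n,k,"area",b[0],"centre px",b[1].round(1),"circle",r.x.round(4),"med res mm",(np.median(np.abs(np.hypot(*(X-c).T)-r.x[2]))*1000).round(2),"tip px",cn[j])
for k in guess:
    v=[(m,t) for m,t in tips.items() if m[1]==k and m[0]!="w1"]
    if len(v)>1: p,e=tri(*wray(v[0][1][1],v[0][1][0],v[0][1][2]),*wray(v[1][1][1],v[1][1][0],v[1][1][2]));print(k,"tip far edge",p.round(4),"miss",e.round(4))
E
```

```text
w1 thin area 1665 centre px [ 93.  210.3] circle [ 0.5952 -0.1168  0.047 ] med res mm 7.61 tip px [ 72 244]
w2 thin area 2237 centre px [310.6 234.7] circle [ 0.5941 -0.1121  0.0414] med res mm 2.36 tip px [323 263]
w2 thick area 2291 centre px [181.5 217.5] circle [ 0.5306 -0.3033  0.0416] med res mm 0.7 tip px [172 243]
w3 thin area 1539 centre px [366.4 228.1] circle [ 0.5937 -0.1116  0.0412] med res mm 3.23 tip px [386 259]
w3 thick area 2483 centre px [238.8 218.5] circle [ 0.5307 -0.3035  0.0418] med res mm 0.6 tip px [235 246]
thin tip far edge [ 0.5945 -0.11    0.0941] miss 0.0012
thick tip far edge [ 0.5485 -0.3094  0.0572] miss 0.0017
```

```bash
cat > ves.py <<'E'
from posts import *
def vessel(n,g,zc,r,verbose=1):
    s,d=pickle.load(open(n+".pkl","rb"));H=cv2.cvtColor(d["pixels"],cv2.COLOR_RGB2HSV).astype(int)
    iv=(H[...,1]<120)&(H[...,2]>110)&(H[...,0]>8)&(H[...,0]<40)
    iv=cv2.morphologyEx(iv.astype(np.uint8),cv2.MORPH_OPEN,np.ones((3,3)))
    c0=wproj(d,s,np.r_[g,zc]);b=min(blobs(iv,300),key=lambda b:np.hypot(*(b[1]-c0)))
    ys,xs=np.nonzero(b[2]);P=np.c_[xs,ys].astype(float);mu=P.mean(0);a=np.linalg.eigh(np.cov((P-mu).T))[1][:,1];a*=np.sign(a[1]);nrm=np.array([-a[1],a[0]])
    l=(P-mu)@a;t=(P-mu)@nrm;M=[];W=[]
    L0,L1=np.percentile(l,[.5,99.5])
    for x in np.linspace(L0+.2*(L1-L0),L1-.2*(L1-L0),25):
        k=np.abs(l-x)<1.5;e=[mu+a*x+nrm*(t[k].min()-.5),mu+a*x+nrm*(t[k].max()+.5)]
        R_=[wray(d,s,q) for q in e];v=R_[0][1]+R_[1][1];M.append((R_[0][0],v/np.linalg.norm(v)))
        W.append(np.arccos(R_[0][1]@R_[1][1]))
    X=np.array([onz(*m,zc) for m in M]);c=X.mean(0);ax=np.linalg.svd(X-c)[2][0];ax*=np.sign(ax[0])
    dist=np.mean([np.linalg.norm(x-M[0][0]) for x in X]);
    N=np.linalg.svd(np.array([m[1] for m in M]))[2][2]
    m0=np.array([onz(*wray(d,s,mu+a*(l.min()-.5)),zc-r),onz(*wray(d,s,mu+a*(l.max()+.5)),zc+r)])
    E=[c+ax*((e-c)@ax) for e in m0]
    print(n,"px",mu.round(1),"yaw",np.arctan2(ax[1],ax[0]).round(4),"mid on axis",((E[0]+E[1])/2).round(4),"len",np.linalg.norm(E[1]-E[0]).round(4),"diam",(2*dist*np.sin(np.mean(W)/2)).round(4))
    return M[0][0],N,c,ax,E
E
python3 - <<'E'
from ves import *
vessel("w1",[.5356,.1274],.046,.017);vessel("w1",[.486,.285],.05,.025);vessel("w2",[.5356,.1274],.046,.017)
for n in("w2","w3"):
    s,d=pickle.load(open(n+".pkl","rb"));H=cv2.cvtColor(d["pixels"],cv2.COLOR_RGB2HSV).astype(int)
    for k,g in {"thin":[.594,-.1115],"thick":[.532,-.303]}.items():
        print(n,k)
        for z in(.012,):   # walk outwards on the top plane; find strongest saturation/value edge at 30..60 mm
            o=wray(d,s,(256,190))[0];E=[];V=H[...,2].astype(float)
            c=np.array(g)
            for th in np.radians(np.arange(0,360,6)):
                u=np.array([np.cos(th),np.sin(th)]);f=c-o[:2];f/=np.linalg.norm(f);z=.012 if u@f>.15 else 0.
                if abs(u@f)<.15: continue
                rr=np.arange(.034,.054,.0003);px=np.array([wproj(d,s,np.r_[c+u*r,z]) for r in rr]).astype(np.float32)
                if px[:,1].max()>250 : continue
                I=cv2.remap(V.astype(np.float32),px[None,:,0],px[None,:,1],1)[0];I=np.convolve(I,np.ones(5)/5,"valid");gI=np.diff(I);j=gI.argmax()
                if gI[j]>2: E.append(c+u*rr[j+3])
            E=np.array(E);q=least_squares(lambda v:np.hypot(*(E-v[:2]).T)-v[2],[*c,.044],loss="soft_l1",f_scale=.001).x
            q2=least_squares(lambda v:np.hypot(*(E-v[:2]).T)-.044,c,loss="soft_l1",f_scale=.001).x
            print("  ",len(E),q.round(4),"fixed r",q2.round(4))
from rig import status
s=status.get_state();al=np.radians(20)
P,Q=grasp_pose(np.array([.525,.128,.046]),-.206,al,-1);plan(s,P-.13*Q[:,2],Q,8)
E
```

```text
w1 px [210.4 163.4] yaw -0.1899 mid on axis [0.5318 0.1272 0.046 ] len 0.1094 diam 0.0335
w1 px [333.6 110.3] yaw -0.1744 mid on axis [0.4829 0.2841 0.05  ] len 0.0899 diam 0.0483
w2 px [456.8 177.4] yaw -0.2034 mid on axis [0.5334 0.1286 0.046 ] len 0.1083 diam 0.0295
w2 thin
   34 [ 0.5917 -0.112   0.0436] fixed r [ 0.5922 -0.1121]
w2 thick
   43 [ 0.5313 -0.3034  0.0432] fixed r [ 0.5318 -0.3037]
w3 thin
   38 [ 0.591  -0.1121  0.043 ] fixed r [ 0.592  -0.1122]
w3 thick
   45 [ 0.5311 -0.3037  0.0433] fixed r [ 0.5315 -0.3038]
xyz [[0.012, 0.165, 0.054], [0.015, 0.165, 0.054], [0.017, 0.165, 0.053], [0.021, 0.164, 0.053], [0.022, 0.165, 0.051], [0.026, 0.165, 0.05], [0.028, 0.164, 0.049], [0.03, 0.165, 0.048]] 
rot [[0.0, -0.042, 0.002], [0.0, -0.042, 0.002], [0.0, -0.042, 0.002], [0.0, -0.042, 0.002], [0.0, -0.042, 0.002], [0.0, -0.042, 0.002], [0.0, -0.042, 0.002], [0.0, -0.042, 0.002]]
end err mm [-0.04  0.02 -0.05] max 0.165 0.042
```

Emit:
apply_moves:
  xyz:
    - [0.012, 0.165, 0.054]
    - [0.015, 0.165, 0.054]
    - [0.017, 0.165, 0.053]
    - [0.021, 0.164, 0.053]
    - [0.022, 0.165, 0.051]
    - [0.026, 0.165, 0.05]
    - [0.028, 0.164, 0.049]
    - [0.03, 0.165, 0.048]
  rot:
    - [0, -0.042, 0.002]
    - [0, -0.042, 0.002]
    - [0, -0.042, 0.002]
    - [0, -0.042, 0.002]
    - [0, -0.042, 0.002]
    - [0, -0.042, 0.002]
    - [0, -0.042, 0.002]
    - [0, -0.042, 0.002]
  hand: [1, 1, 1, 1, 1, 1, 1, 1]

```text
clock: 5.72
position: [0.4873, 0.1368, 0.1503]
ee_rot: [0.175, 0.1, 0.979, -0.016]
contact_force: [0.5, -1.6, 0.3]
width: 0.0853
gripper_force: 0.0
```

Emit:
apply_moves:
  xyz:
    - [0, 0, 0]
    - [0, 0, 0]
  rot:
    - [0, 0, 0]
    - [0, 0, 0]
  hand: [1, 1]

```text
clock: 5.98
position: [0.4876, 0.1346, 0.1504]
ee_rot: [0.174, 0.1, 0.98, -0.017]
contact_force: [0.5, 0.1, 0.3]
width: 0.0852
gripper_force: 0.0
```

```bash
python3 snap.py w4; python3 - <<'E'
from ves import *
A={}
for n in("w1","w2","w4"): A[n]=vessel(n,[.532,.1275],.046,.017)
vessel("w4",[.483,.284],.05,.025)
for a,b in(("w1","w4"),("w2","w4"),("w1","w2")):   # two axis planes -> line -> height at x=.53
    N=np.array([A[a][1],A[b][1],[1,0,0]]);print(a,b,"axis at x=.53:",np.linalg.solve(N,[A[a][1]@A[a][0],A[b][1]@A[b][0],.53]).round(4))
E
```

```text
5.975 [0.48761017 0.13463478 0.15039217] 0.0438041481288932
w1 px [210.4 163.4] yaw -0.1899 mid on axis [0.5318 0.1272 0.046 ] len 0.1094 diam 0.0335
w2 px [456.8 177.4] yaw -0.2034 mid on axis [0.5334 0.1286 0.046 ] len 0.1083 diam 0.0295
w4 px [258.4 186.9] yaw -0.1889 mid on axis [0.5313 0.1272 0.046 ] len 0.1078 diam 0.0336
w4 px [430.6 121.2] yaw -0.184 mid on axis [0.4829 0.2863 0.05  ] len 0.0879 diam 0.0449
w1 w4 axis at x=.53: [0.53   0.1274 0.0451]
w2 w4 axis at x=.53: [0.53   0.1275 0.0483]
w1 w2 axis at x=.53: [0.53   0.1279 0.0477]
```

View pics/w4.png

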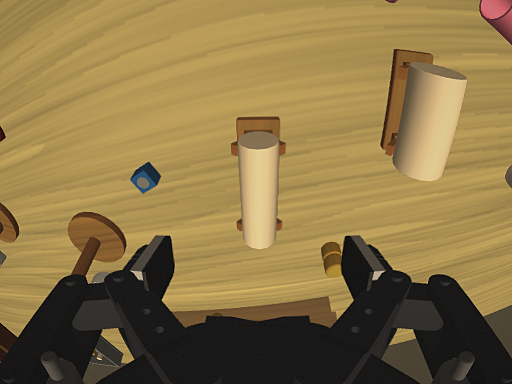

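```bash
python3 - <<'E'
from ves import *
from rig import status
s=status.get_state();al=np.radians(20)
P,Q=grasp_pose(np.array([.5266,.1283,.046]),-.192,al,-1);print(P);plan(s,P,Q,5)
E
```

```text
[0.53287825 0.12707954 0.02842775]
xyz [[-0.0, 0.002, 0.087], [-0.0, 0.001, 0.087], [-0.001, 0.001, 0.087], [0.0, 0.002, 0.087], [-0.0, 0.001, 0.086]] 
rot [[-0.001, 0.0, -0.002], [-0.001, 0.0, -0.002], [-0.001, 0.0, -0.002], [-0.001, 0.0, -0.002], [-0.001, 0.0, -0.002]]
end err mm [ 0.08 -0.08 -0.11] max 0.087 0.002
```

Emit:
apply_moves:
  xyz:
    - [0, 0.002, 0.087]
    - [0, 0.001, 0.087]
    - [0, 0.001, 0.087]
    - [0, 0.002, 0.087]
    - [0, 0.001, 0.086]
    - [0, 0, 0]
    - [0, 0, 0]
  rot:
    - [-0.001, 0, -0.002]
    - [-0.001, 0, -0.002]
    - [-0.001, 0, -0.002]
    - [-0.001, 0, -0.002]
    - [-0.001, 0, -0.002]
    - [0, 0, 0]
    - [0, 0, 0]
  hand: [1, 1, 1, 1, 1, 1, 1]

```text
clock: 6.9
position: [0.5332, 0.1262, 0.0288]
ee_rot: [0.174, 0.096, 0.98, -0.015]
contact_force: [-0.1, 0.3, 1.0]
width: 0.0854
gripper_force: 0.0
```

Emit:
apply_moves:
  xyz:
    - [0, 0, 0]
    - [0, 0, 0]
    - [0, 0, 0]
    - [0, 0, 0]
    - [0, 0, 0]
    - [0, 0, 0]
  rot:
    - [0, 0, 0]
    - [0, 0, 0]
    - [0, 0, 0]
    - [0, 0, 0]
    - [0, 0, 0]
    - [0, 0, 0]
  hand: [-1, -1, -1, -1, -1, -1]
  force: 60

```text
clock: 7.65
position: [0.5324, 0.1268, 0.0287]
ee_rot: [0.174, 0.095, 0.98, -0.016]
contact_force: [-3.1, -2.6, 6.8]
width: 0.0316
gripper_force: 59.1
```

```bash
cat >> h.py <<'E'
def checkpath(s,P,Rt,N,q0):
    Q=q2R(s["ee_rot"]);w=R.from_matrix(Q.T@Rt).as_rotvec();q=q0;mx=0
    for i in range(1,N+1):
        p=s["position"]+(P-s["position"])*i/N;q1,e=ik(p,Q@R.from_rotvec(w*i/N).as_matrix(),q)
        mx=max(mx,(np.abs(q1-q)*8/np.array([2.57,2.57,3.14,3.14,3.14,3.14])).max());q=q1
        if e>1e-3: print("IK fail row",i,e)
        if i%4==0 or i==N: print("  ",i,q.round(2),"wrist c",(p-.3645*(Q@R.from_rotvec(w*i/N).as_matrix())[:,2]).round(2))
    print("turn deg",np.degrees(np.linalg.norm(w)).round(1),"max speed share",mx.round(2));return q
E
cat > place.py <<'E'
from ves import *
def mouth_tool(s,mid,yaw,half):    # mouth point in tool frame, centred between the pads
    a=np.array([np.cos(yaw),np.sin(yaw),0]);Q=q2R(s["ee_rot"]);m=Q.T@(mid+half*a-s["position"]);at=Q.T@a
    print("mouth in tool",m.round(4),"axis",at.round(4));return m,at
def target(m,at,post,zm,hd):       # tool pose that puts the mouth over post at height zm, axis straight down
    # rotation: at -> -Z, tool z horizontal heading hd
    at=at/np.linalg.norm(at);n=np.array([0,0,1.])-at*at[2];n/=np.linalg.norm(n)
    h=np.array([np.cos(hd),np.sin(hd),0]);D=np.array([0,0,-1.])
    Q=np.c_[D,h,np.cross(D,h)]@np.c_[at,n,np.cross(at,n)].T
    return np.r_[post,zm]-Q@m,Q
E
python3 - <<'E'
from place import *
from rig import status
s=status.get_state()
m,at=mouth_tool(s,np.array([.5315,.1273,.046]),-.192,.055)
m[1]=0;at[1]=0;np.save("tube.npy",np.r_[m,at])
s2=dict(s);s2["position"]=s["position"]+np.array([0,0,.2])
q=checkpath(s,s2["position"],q2R(s["ee_rot"]),5,s["qpos"]);plan(s,s2["position"],q2R(s["ee_rot"]),5)
for hd in(90,105,120):
    P,Q=target(m,at,[.592,-.112],.16,np.radians(hd));print(hd,P,Q[:,2].round(3))
    checkpath(s2,P,Q,20,q)
E
```

```text
mouth in tool [-0.0567  0.0003  0.0023] axis [-9.388e-01  1.000e-04  3.444e-01]
   4 [ 0.19  0.12  1.89 -0.18  0.82 -1.09] wrist c [0.41 0.15 0.53]
   5 [ 0.19  0.08  1.82 -0.16  0.92 -1.11] wrist c [0.41 0.15 0.57]
turn deg 0.0 max speed share 0.28
xyz [[-0.046, 0.0, -0.125], [-0.046, 0.0, -0.125], [-0.046, 0.001, -0.126], [-0.046, -0.0, -0.125], [-0.046, 0.0, -0.125]] 
rot [[0.0, 0.0, 0.0], [0.0, 0.0, 0.0], [0.0, 0.0, 0.0], [0.0, 0.0, 0.0], [0.0, 0.0, 0.0]]
end err mm [-0.08  0.07 -0.07] max 0.126 0.0
90 [ 0.592      -0.09465869  0.21398446] [ 0.     0.939 -0.344]
   4 [-0.07  0.16  1.69  0.16  1.16 -1.26] wrist c [0.49 0.03 0.58]
   8 [-0.29  0.29  1.57  0.36  1.42 -1.26] wrist c [ 0.56 -0.1   0.56]
   12 [-0.47  0.43  1.49  0.53  1.64 -1.17] wrist c [ 0.6  -0.23  0.51]
   16 [-0.61  0.58  1.43  0.68  1.81 -1.02] wrist c [ 0.61 -0.34  0.43]
   20 [-0.73  0.71  1.43  0.84  1.92 -0.84] wrist c [ 0.59 -0.44  0.34]
turn deg 113.8 max speed share 0.24
105 [ 0.58751174 -0.09524958  0.21398446] [-0.243  0.907 -0.344]
   4 [-0.06  0.18  1.66  0.13  1.2  -1.28] wrist c [0.5  0.04 0.59]
   8 [-0.26  0.32  1.52  0.3   1.48 -1.29] wrist c [ 0.59 -0.08  0.57]
   12 [-0.41  0.48  1.39  0.44  1.74 -1.21] wrist c [ 0.65 -0.21  0.51]
   16 [-0.54  0.64  1.3   0.58  1.95 -1.07] wrist c [ 0.68 -0.33  0.43]
   20 [-0.65  0.79  1.25  0.73  2.11 -0.88] wrist c [ 0.68 -0.43  0.34]
turn deg 106.3 max speed share 0.23
120 [ 0.58332935 -0.09698199  0.21398446] [-0.469  0.813 -0.344]
   4 [-0.04  0.19  1.64  0.1   1.23 -1.29] wrist c [0.51 0.05 0.59]
   8 [-0.22  0.34  1.47  0.24  1.54 -1.32] wrist c [ 0.61 -0.06  0.57]
   12 [-0.36  0.52  1.31  0.35  1.82 -1.27] wrist c [ 0.68 -0.18  0.52]
   16 [-0.47  0.7   1.18  0.46  2.08 -1.15] wrist c [ 0.73 -0.29  0.44]
   20 [-0.56  0.86  1.08  0.61  2.28 -0.96] wrist c [ 0.75 -0.39  0.34]
turn deg 99.9 max speed share 0.21
```

Emit:
apply_moves:
  xyz:
    - [-0.02, 0, -0.055]
    - [-0.046, 0, -0.125]
    - [-0.046, 0, -0.125]
    - [-0.046, 0, -0.125]
    - [-0.046, 0, -0.125]
    - [-0.02, 0, -0.055]
  rot:
    - [0, 0, 0]
    - [0, 0, 0]
    - [0, 0, 0]
    - [0, 0, 0]
    - [0, 0, 0]
    - [0, 0, 0]
  hand: [-1, -1, -1, -1, -1, -1]

```text
clock: 8.4
position: [0.5335, 0.127, 0.2259]
ee_rot: [0.176, 0.095, 0.98, -0.015]
contact_force: [-0.1, 0.4, -0.4]
width: 0.0315
gripper_force: 59.6
```

```bash
python3 - <<'E'
from place import *
from rig import status
s=status.get_state();t=np.load("tube.npy")
P,Q=target(t[:3],t[3:],[.592,-.112],.16,np.radians(105));plan(s,P,Q,16)
E
```

```text
xyz [[-0.018, -0.043, 0.009], [-0.021, -0.042, 0.006], [-0.025, -0.041, 0.003], [-0.028, -0.039, -0.001], [-0.03, -0.037, -0.005], [-0.032, -0.034, -0.008], [-0.034, -0.032, -0.012], [-0.034, -0.029, -0.017]] 
rot [[-0.03, 0.083, 0.067], [-0.03, 0.083, 0.067], [-0.03, 0.083, 0.067], [-0.03, 0.083, 0.067], [-0.03, 0.083, 0.067], [-0.03, 0.083, 0.067], [-0.03, 0.083, 0.067], [-0.03, 0.083, 0.067]]
xyz [[-0.035, -0.026, -0.02], [-0.034, -0.022, -0.023], [-0.034, -0.02, -0.028], [-0.032, -0.016, -0.031], [-0.031, -0.013, -0.034], [-0.029, -0.01, -0.037], [-0.025, -0.007, -0.04], [-0.023, -0.004, -0.041]] 
rot [[-0.03, 0.083, 0.067], [-0.03, 0.083, 0.067], [-0.03, 0.083, 0.067], [-0.03, 0.083, 0.067], [-0.03, 0.083, 0.067], [-0.03, 0.083, 0.067], [-0.03, 0.083, 0.067], [-0.03, 0.083, 0.067]]
end err mm [ 0.03 -0.1   0.12] max 0.043 0.111
```

Emit:
apply_moves:
  xyz:
    - [-0.018, -0.043, 0.009]
    - [-0.021, -0.042, 0.006]
    - [-0.025, -0.041, 0.003]
    - [-0.028, -0.039, -0.001]
    - [-0.03, -0.037, -0.005]
    - [-0.032, -0.034, -0.008]
    - [-0.034, -0.032, -0.012]
    - [-0.034, -0.029, -0.017]
  rot:
    - [-0.03, 0.083, 0.067]
    - [-0.03, 0.083, 0.067]
    - [-0.03, 0.083, 0.067]
    - [-0.03, 0.083, 0.067]
    - [-0.03, 0.083, 0.067]
    - [-0.03, 0.083, 0.067]
    - [-0.03, 0.083, 0.067]
    - [-0.03, 0.083, 0.067]
  hand: [-1, -1, -1, -1, -1, -1, -1, -1]

```text
clock: 9.4
position: [0.5598, 0.0148, 0.2169]
ee_rot: [-0.158, 0.335, 0.91, 0.185]
contact_force: [1.0, 0.9, -0.7]
width: 0.0317
gripper_force: 59.5
```

Emit:
apply_moves:
  xyz:
    - [-0.035, -0.026, -0.02]
    - [-0.034, -0.022, -0.023]
    - [-0.034, -0.02, -0.028]
    - [-0.032, -0.016, -0.031]
    - [-0.031, -0.013, -0.034]
    - [-0.029, -0.01, -0.037]
    - [-0.025, -0.007, -0.04]
    - [-0.023, -0.004, -0.041]
  rot:
    - [-0.03, 0.083, 0.067]
    - [-0.03, 0.083, 0.067]
    - [-0.03, 0.083, 0.067]
    - [-0.03, 0.083, 0.067]
    - [-0.03, 0.083, 0.067]
    - [-0.03, 0.083, 0.067]
    - [-0.03, 0.083, 0.067]
    - [-0.03, 0.083, 0.067]
  hand: [-1, -1, -1, -1, -1, -1, -1, -1]

```text
clock: 10.4
position: [0.5869, -0.0962, 0.2101]
ee_rot: [-0.456, 0.504, 0.648, 0.345]
contact_force: [0.7, -0.2, -0.6]
width: 0.0314
gripper_force: 59.6
```

Emit:
apply_moves:
  xyz:
    - [0, 0, 0]
    - [0, 0, 0]
  rot:
    - [0, 0, 0]
    - [0, 0, 0]
  hand: [-1, -1]

```text
clock: 10.65
position: [0.5866, -0.0952, 0.211]
ee_rot: [-0.455, 0.503, 0.65, 0.344]
contact_force: [-0.8, -0.9, -0.3]
width: 0.0315
gripper_force: 59.6
```

```bash
python3 snap.py w5; python3 - <<'E'
from place import *
from rig import status,get_image
s=status.get_state();t=np.load("tube.npy")
Q=q2R(s["ee_rot"]);print("mouth now",(s["position"]+Q@t[:3]).round(4),"axis",(Q@t[3:]).round(3))
P,Qt=target(t[:3],t[3:],[.592,-.112],.11,np.radians(105));plan(s,P,Qt,3)
d=get_image("side");im=d["pixels"][90:240,170:330]
cs=cv2.resize(im,None,fx=2.5,fy=2.5,interpolation=2)
w=cv2.imread("pics/w5.png")[:,:,::-1];c=np.zeros((384,512+400,3),np.uint8);c[:,:512]=w;c[:375,512:]=cs
cv2.imwrite("pics/c5.png",cv2.resize(c,(798,336))[:,:,::-1])
E
```

```text
10.65 [ 0.5865525  -0.09515591  0.21096753] 0.020199990031539914
mouth now [ 0.5906 -0.112   0.1576] axis [-0.008 -0.008 -1.   ]
xyz [[-0.05, 0.001, 0.018], [-0.049, 0.002, 0.017], [-0.05, 0.001, 0.018]] 
rot [[-0.001, 0.002, -0.003], [-0.001, 0.002, -0.003], [-0.001, 0.002, -0.003]]
end err mm [-0.09 -0.03 -0.05] max 0.05 0.004
```

View pics/c5.png

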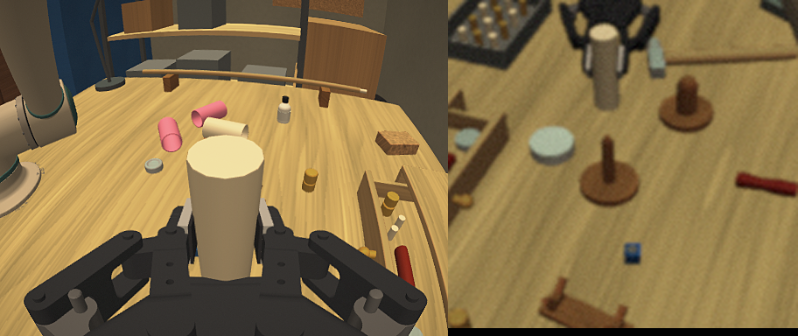

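The tube is upright with its closed end up, at combo px (605,70), above the thin post at (608,150). I check the side and top midlines against prediction.

```bash
cat >> place.py <<'E'
def fproj(d,p):
    c=q2R(d["orientation"]).T@(np.asarray(p)-d["origin"]);return np.array([d["cx"],d["cy"]])+c[:2]/c[2]*foc(d)
def sidecheck(s,m,at,L,half=9):
    from rig import get_image
    Q=q2R(s["ee_rot"]);M=s["position"]+Q@m;A=Q@at;d=get_image("side");H=cv2.cvtColor(d["pixels"],cv2.COLOR_RGB2HSV).astype(int)
    iv=(H[...,1]<125)&(H[...,2]>85)&(H[...,0]>8)&(H[...,0]<40)
    for f in np.linspace(.1,.5,5):
        p=fproj(d,M-A*L*f);r=int(round(p[1]));xs=[x for x in range(int(p[0])-14,int(p[0])+15) if iv[r,x]]
        print("row",r,"pred col",p[0].round(2),"mask mid",np.mean(xs).round(2) if xs else None,"n",len(xs))
E
python3 - <<'E'
from place import *
from rig import status
s=status.get_state();t=np.load("tube.npy");sidecheck(s,t[:3],t[3:],.11)
from rig import get_image
d=get_image("side");print("px at post tip",fproj(d,[.592,-.112,.097]),"detected tip (242.5,152)")
H=cv2.cvtColor(d["pixels"],cv2.COLOR_RGB2HSV).astype(int)
for r in(118,128,134,138,141):print(r,H[r,228:258].tolist()[::3])
E
```

```text
row 133 pred col 242.21 mask mid 243.27 n 15
row 130 pred col 242.04 mask mid 242.21 n 14
row 127 pred col 241.86 mask mid 240.71 n 14
row 124 pred col 241.68 mask mid 242.42 n 12
row 120 pred col 241.49 mask mid 240.94 n 18
px at post tip [242.67746851 152.00620899] detected tip (242.5,152)
118 [[20, 128, 164], [20, 111, 76], [19, 52, 142], [20, 96, 80], [18, 94, 100], [20, 98, 104], [21, 90, 94], [19, 47, 114], [22, 121, 80], [21, 128, 157]]
128 [[21, 124, 161], [21, 123, 153], [20, 124, 138], [17, 101, 83], [17, 97, 92], [18, 98, 101], [17, 89, 97], [21, 127, 163], [21, 125, 153], [21, 127, 150]]
134 [[21, 125, 149], [20, 129, 140], [20, 127, 151], [19, 115, 91], [20, 95, 94], [18, 95, 105], [19, 93, 101], [22, 128, 132], [22, 127, 147], [21, 129, 148]]
138 [[21, 128, 145], [20, 127, 154], [20, 129, 150], [20, 115, 115], [20, 95, 94], [17, 107, 95], [19, 102, 100], [22, 127, 144], [21, 122, 152], [21, 125, 157]]
141 [[22, 120, 151], [21, 135, 145], [21, 128, 141], [20, 129, 148], [21, 120, 157], [20, 122, 150], [22, 127, 145], [21, 125, 149], [21, 127, 153], [20, 128, 165]]
```

Prediction and mask agree to about 1 px, so I lower in stages, watching the force.

Emit:
apply_moves:
  xyz:
    - [-0.05, 0.001, 0.018]
    - [-0.049, 0.002, 0.017]
    - [-0.05, 0.001, 0.018]
    - [0, 0, 0]
    - [0, 0, 0]
  rot:
    - [-0.001, 0.002, -0.003]
    - [-0.001, 0.002, -0.003]
    - [-0.001, 0.002, -0.003]
    - [0, 0, 0]
    - [0, 0, 0]
  hand: [-1, -1, -1, -1, -1]

```text
clock: 11.48
position: [0.5874, -0.096, 0.1632]
ee_rot: [-0.455, 0.499, 0.649, 0.349]
contact_force: [1.2, -0.5, 0.1]
width: 0.0318
gripper_force: 59.6
```

```bash
python3 - <<'E'
from place import *
from rig import status
s=status.get_state();t=np.load("tube.npy");Q=q2R(s["ee_rot"]);print("mouth now",(s["position"]+Q@t[:3]).round(4),"axis",(Q@t[3:]).round(3))
P,Qt=target(t[:3],t[3:],[.592,-.112],.070,np.radians(105));plan(s,P,Qt,4)
P,Qt=target(t[:3],t[3:],[.592,-.112],.020,np.radians(105));plan(s,P,Qt,8)
E
```

```text
mouth now [ 0.5918 -0.1126  0.1092] axis [-0.002  0.003 -1.   ]
xyz [[-0.031, 0.0, 0.012], [-0.03, 0.001, 0.011], [-0.031, -0.0, 0.012], [-0.03, 0.0, 0.012]] 
rot [[0.0, -0.001, -0.0], [0.0, -0.001, -0.0], [0.0, -0.001, -0.0], [0.0, -0.001, -0.0]]
end err mm [ 0.02  0.03 -0.03] max 0.031 0.001
xyz [[-0.035, 0.0, 0.013], [-0.035, 0.0, 0.013], [-0.035, 0.0, 0.013], [-0.034, 0.001, 0.013], [-0.035, -0.0, 0.013], [-0.035, -0.0, 0.013], [-0.035, 0.0, 0.013], [-0.035, 0.0, 0.013]] 
rot [[0.0, -0.0, -0.0], [0.0, -0.0, -0.0], [0.0, -0.0, -0.0], [0.0, -0.0, -0.0], [0.0, -0.0, -0.0], [0.0, -0.0, -0.0], [0.0, -0.0, -0.0], [0.0, -0.0, -0.0]]
end err mm [ 0.1  -0.01  0.08] max 0.035 0.0
```

Emit:
apply_moves:
  xyz:
    - [-0.031, 0, 0.012]
    - [-0.03, 0.001, 0.011]
    - [-0.031, 0, 0.012]
    - [-0.03, 0, 0.012]
    - [0, 0, 0]
  rot:
    - [0, -0.001, 0]
    - [0, -0.001, 0]
    - [0, -0.001, 0]
    - [0, -0.001, 0]
    - [0, 0, 0]
  hand: [-1, -1, -1, -1, -1]

```text
clock: 12.1
position: [0.5872, -0.0951, 0.1231]
ee_rot: [-0.454, 0.5, 0.65, 0.348]
contact_force: [-0.2, -0.1, 0.4]
width: 0.0315
gripper_force: 59.6
```

```bash
python3 - <<'E'
from place import *
from rig import status
s=status.get_state();t=np.load("tube.npy");Q=q2R(s["ee_rot"]);print("mouth now",(s["position"]+Q@t[:3]).round(4),"axis",(Q@t[3:]).round(3),s["contact_force"],s["moment"])
P,Qt=target(t[:3],t[3:],[.592,-.112],.020,np.radians(105));plan(s,P,Qt,5)
E
```

```text
mouth now [ 0.5915 -0.1119  0.0691] axis [-0.002 -0.001 -1.   ] [-0.16021632 -0.06875556  0.41526776] [-0.53841702 -0.17826445 -0.03642341]
xyz [[-0.031, 0.0, 0.011], [-0.031, 0.0, 0.011], [-0.03, 0.001, 0.011], [-0.031, -0.0, 0.012], [-0.031, -0.0, 0.011]] 
rot [[0.0, 0.0, -0.001], [0.0, 0.0, -0.001], [0.0, 0.0, -0.001], [0.0, 0.0, -0.001], [0.0, 0.0, -0.001]]
end err mm [ 0.02 -0.1   0.02] max 0.031 0.001
```

No contact, so the peg is inside. I keep lowering, slowing at the end.

Emit:
apply_moves:
  xyz:
    - [-0.031, 0, 0.011]
    - [-0.031, 0, 0.011]
    - [-0.03, 0.001, 0.011]
    - [-0.031, 0, 0.012]
    - [-0.031, 0, 0.011]
    - [0, 0, 0]
  rot:
    - [0, 0, -0.001]
    - [0, 0, -0.001]
    - [0, 0, -0.001]
    - [0, 0, -0.001]
    - [0, 0, -0.001]
    - [0, 0, 0]
  hand: [-1, -1, -1, -1, -1, -1]

```text
clock: 12.85
position: [0.5876, -0.0952, 0.074]
ee_rot: [-0.453, 0.499, 0.651, 0.349]
contact_force: [0.2, -0.1, 0.3]
width: 0.0316
gripper_force: 59.6
```

Emit:
apply_moves:
  xyz:
    - [-0.0063, 0, 0.0023]
    - [-0.0063, 0, 0.0023]
    - [-0.0063, 0, 0.0023]
    - [0, 0, 0]
  rot:
    - [0, 0, 0]
    - [0, 0, 0]
    - [0, 0, 0]
    - [0, 0, 0]
  hand: [-1, -1, -1, -1]

```text
clock: 13.35
position: [0.5879, -0.0953, 0.0692]
ee_rot: [-0.453, 0.498, 0.651, 0.35]
contact_force: [-0.4, 0.7, -0.6]
width: 0.0318
gripper_force: 59.8
```

Emit:
apply_moves:
  xyz:
    - [-0.0063, 0, 0.0023]
    - [-0.0031, 0, 0.0012]
    - [0, 0, 0]
  rot:
    - [0, 0, 0]
    - [0, 0, 0]
    - [0, 0, 0]
  hand: [-1, -1, -1]

```text
clock: 13.72
position: [0.5878, -0.0953, 0.0691]
ee_rot: [-0.454, 0.497, 0.651, 0.351]
contact_force: [-0.4, -2.6, 8.8]
width: 0.0316
gripper_force: 60.3
```

Emit:
apply_moves:
  xyz:
    - [-0.0031, 0, 0.0012]
    - [0, 0, 0]
  rot:
    - [0, 0, 0]
    - [0, 0, 0]
  hand: [-1, -1]

```text
clock: 13.98
position: [0.5878, -0.0953, 0.0691]
ee_rot: [-0.454, 0.497, 0.651, 0.352]
contact_force: [-0.2, -3.6, 11.6]
width: 0.0315
gripper_force: 60.5
```

Contact with the base at about 12 N. I open and back off along the tool axis.

Emit:
apply_moves:
  xyz:
    - [0, 0, 0]
    - [0, 0, 0]
    - [0, 0, 0]
    - [0, 0, 0]
    - [0, 0, 0]
  rot:
    - [0, 0, 0]
    - [0, 0, 0]
    - [0, 0, 0]
    - [0, 0, 0]
    - [0, 0, 0]
  hand: [-0.2, 0.2, 1, 1, 1]

```text
clock: 14.6
position: [0.5878, -0.0953, 0.0647]
ee_rot: [-0.453, 0.499, 0.651, 0.349]
contact_force: [0.1, -1.0, -0.8]
width: 0.0856
gripper_force: 0.0
```

```bash
python3 - <<'E'
from place import *
from rig import status,get_image
s=status.get_state();t=np.load("tube.npy");print(s["width"],s["contact_force"])
d=get_image("side");dt=get_image("top")
im=cv2.resize(d["pixels"][90:240,170:330],None,fx=2.5,fy=2.5,interpolation=2);it=cv2.resize(dt["pixels"][120:240,210:360],None,fx=2.5,fy=2.5,interpolation=2)
c=np.zeros((375,780,3),np.uint8);c[:,:400]=im;c[:300,402:777]=it;cv2.imwrite("pics/c6.png",c[:,:,::-1])
E
```

```text
0.08564294203631294 [ 0.08686876 -1.01886305 -0.80674518]
```

View pics/c6.png

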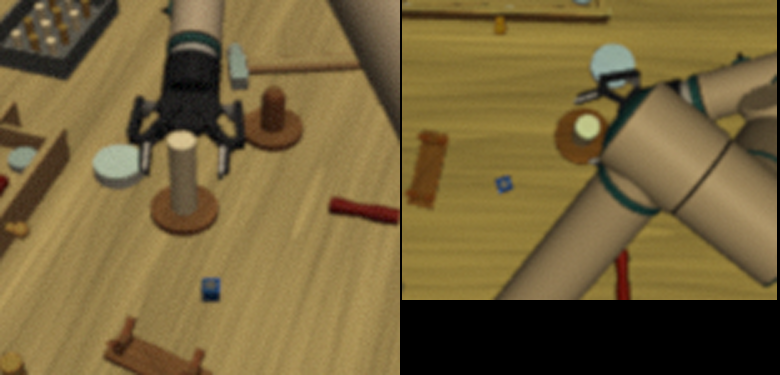

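The tube stands on the thin post with its rim on the base, at side crop (183,175), and the fingers are clear. I retreat and head for the cup.

Emit:
apply_moves:
  xyz:
    - [0, 0, -0.06]
    - [0, 0, -0.13]
    - [0, 0, -0.15]
    - [0.1, 0, -0.08]
    - [0.16, 0, -0.06]
    - [0.16, 0, -0.06]
    - [0, 0, 0]
  rot:
    - [0, 0, 0]
    - [0, 0, 0]
    - [0, 0, 0]
    - [0, 0, 0]
    - [0, 0, 0]
    - [0, 0, 0]
    - [0, 0, 0]
  hand: [1, 1, 1, 1, 1, 1, 1]

```text
clock: 15.58
position: [0.6156, -0.2007, 0.2436]
ee_rot: [-0.449, 0.498, 0.654, 0.35]
contact_force: [-0.2, -0.3, -0.3]
width: 0.0849
gripper_force: 0.0
```

```bash
python3 - <<'E'
from place import *
from rig import status
s=status.get_state()
P,Q=grasp_pose(np.array([.473,.2865,.05]),-.18,np.radians(20),-1);P=P-.13*Q[:,2];print(s["position"],P)
checkpath(s,P,Q,16,s["qpos"]);plan(s,P,Q,16)
E
```

```text
[ 0.61557377 -0.20066672  0.24357286] [0.43554818 0.29331509 0.15458779]
   4 [-0.56  0.61  1.28  0.51  1.94 -1.15] wrist c [ 0.67 -0.33  0.46]
   8 [-0.31  0.36  1.58  0.38  1.52 -1.27] wrist c [ 0.58 -0.11  0.52]
   12 [ 0.09  0.17  1.81  0.18  1.1  -1.13] wrist c [0.46 0.11 0.54]
   16 [ 0.63  0.16  1.92 -0.34  0.84 -0.56] wrist c [0.31 0.32 0.5 ]
turn deg 105.9 max speed share 0.46
xyz [[0.021, -0.01, 0.109], [0.031, -0.004, 0.106], [0.04, 0.001, 0.104], [0.048, 0.008, 0.1], [0.056, 0.015, 0.094], [0.063, 0.022, 0.089], [0.068, 0.029, 0.083], [0.073, 0.037, 0.076]] 
rot [[0.031, -0.082, -0.067], [0.031, -0.082, -0.067], [0.031, -0.082, -0.067], [0.031, -0.082, -0.067], [0.031, -0.082, -0.067], [0.031, -0.082, -0.067], [0.031, -0.082, -0.067], [0.031, -0.082, -0.067]]
xyz [[0.076, 0.045, 0.067], [0.078, 0.051, 0.06], [0.079, 0.06, 0.051], [0.078, 0.066, 0.043], [0.077, 0.073, 0.033], [0.074, 0.079, 0.024], [0.07, 0.085, 0.016], [0.065, 0.09, 0.007]] 
rot [[0.031, -0.082, -0.067], [0.031, -0.082, -0.067], [0.031, -0.082, -0.067], [0.031, -0.082, -0.067], [0.031, -0.082, -0.067], [0.031, -0.082, -0.067], [0.031, -0.082, -0.067], [0.031, -0.082, -0.067]]
end err mm [-0.06 -0.08  0.1 ] max 0.109 0.11
```

Emit:
apply_moves:
  xyz:
    - [0.021, -0.01, 0.109]
    - [0.031, -0.004, 0.106]
    - [0.04, 0.001, 0.104]
    - [0.048, 0.008, 0.1]
    - [0.056, 0.015, 0.094]
    - [0.063, 0.022, 0.089]
    - [0.068, 0.029, 0.083]
    - [0.073, 0.037, 0.076]
  rot:
    - [0.031, -0.082, -0.067]
    - [0.031, -0.082, -0.067]
    - [0.031, -0.082, -0.067]
    - [0.031, -0.082, -0.067]
    - [0.031, -0.082, -0.067]
    - [0.031, -0.082, -0.067]
    - [0.031, -0.082, -0.067]
    - [0.031, -0.082, -0.067]
  hand: [1, 1, 1, 1, 1, 1, 1, 1]

```text
clock: 16.58
position: [0.5242, 0.048, 0.1954]
ee_rot: [-0.157, 0.328, 0.912, 0.188]
contact_force: [0.9, 1.5, 0.2]
width: 0.0858
gripper_force: 0.0
```

Emit:
apply_moves:
  xyz:
    - [0.076, 0.045, 0.067]
    - [0.078, 0.051, 0.06]
    - [0.079, 0.06, 0.051]
    - [0.078, 0.066, 0.043]
    - [0.077, 0.073, 0.033]
    - [0.074, 0.079, 0.024]
    - [0.07, 0.085, 0.016]
    - [0.065, 0.09, 0.007]
  rot:
    - [0.031, -0.082, -0.067]
    - [0.031, -0.082, -0.067]
    - [0.031, -0.082, -0.067]
    - [0.031, -0.082, -0.067]
    - [0.031, -0.082, -0.067]
    - [0.031, -0.082, -0.067]
    - [0.031, -0.082, -0.067]
    - [0.031, -0.082, -0.067]
  hand: [1, 1, 1, 1, 1, 1, 1, 1]

```text
clock: 17.58
position: [0.434, 0.295, 0.1531]
ee_rot: [0.172, 0.089, 0.981, -0.013]
contact_force: [1.3, -0.0, 0.3]
width: 0.0858
gripper_force: 0.0
```

Emit:
apply_moves:
  xyz:
    - [0, 0, 0]
    - [0, 0, 0]
  rot:
    - [0, 0, 0]
    - [0, 0, 0]
  hand: [1, 1]

```text
clock: 17.82
position: [0.4345, 0.2942, 0.153]
ee_rot: [0.171, 0.09, 0.981, -0.013]
contact_force: [-0.4, -0.1, 0.4]
width: 0.0855
gripper_force: 0.0
```

```bash
python3 snap.py w6; python3 - <<'E'
from ves import *
A={}
for n in("w1","w4","w6"): A[n]=vessel(n,[.483,.285],.05,.025)
for a,b in(("w1","w6"),("w4","w6")):
    N=np.array([A[a][1],A[b][1],[1,0,0]]);print(a,b,"axis at x=.48:",np.linalg.solve(N,[A[a][1]@A[a][0],A[b][1]@A[b][0],.48]).round(4))
from rig import status
s=status.get_state();ax=A["w6"][3];E=A["w6"][4];mid=(E[0]+E[1])/2;yaw=np.arctan2(ax[1],ax[0])
P,Q=grasp_pose(mid-.01*ax,yaw,np.radians(20),-1);print(P);plan(s,P,Q,5)
E
```

```text
17.825 [0.43453909 0.29415059 0.15300271] 0.04083102327536012
w1 px [333.6 110.3] yaw -0.1744 mid on axis [0.4829 0.2841 0.05  ] len 0.0899 diam 0.0483
w4 px [430.6 121.2] yaw -0.184 mid on axis [0.4829 0.2863 0.05  ] len 0.0879 diam 0.0449
w6 px [254.2 195.9] yaw -0.1692 mid on axis [0.4824 0.2835 0.05  ] len 0.0894 diam 0.0499
w1 w6 axis at x=.48: [0.48   0.284  0.0522]
w4 w6 axis at x=.48: [0.48  0.284 0.054]
[0.47885147 0.28411494 0.03242775]
xyz [[-0.001, -0.001, 0.086], [-0.0, -0.002, 0.086], [-0.001, -0.001, 0.086], [-0.001, -0.002, 0.086], [-0.0, -0.001, 0.085]] 
rot [[0.0, -0.001, -0.003], [0.0, -0.001, -0.003], [0.0, -0.001, -0.003], [0.0, -0.001, -0.003], [0.0, -0.001, -0.003]]
end err mm [ 0.05 -0.05 -0.14] max 0.086 0.003
```

Emit:
apply_moves:
  xyz:
    - [-0.001, -0.001, 0.086]
    - [0, -0.002, 0.086]
    - [-0.001, -0.001, 0.086]
    - [-0.001, -0.002, 0.086]
    - [0, -0.001, 0.085]
    - [0, 0, 0]
    - [0, 0, 0]
  rot:
    - [0, -0.001, -0.003]
    - [0, -0.001, -0.003]
    - [0, -0.001, -0.003]
    - [0, -0.001, -0.003]
    - [0, -0.001, -0.003]
    - [0, 0, 0]
    - [0, 0, 0]
  hand: [1, 1, 1, 1, 1, 1, 1]

```text
clock: 18.75
position: [0.4797, 0.2842, 0.0336]
ee_rot: [0.174, 0.084, 0.981, -0.014]
contact_force: [-0.4, 0.7, -0.1]
width: 0.0852
gripper_force: 0.0
```

Emit:
apply_moves:
  xyz:
    - [0, 0, 0]
    - [0, 0, 0]
    - [0, 0, 0]
    - [0, 0, 0]
    - [0, 0, 0]
    - [0, 0, 0]
  rot:
    - [0, 0, 0]
    - [0, 0, 0]
    - [0, 0, 0]
    - [0, 0, 0]
    - [0, 0, 0]
    - [0, 0, 0]
  hand: [-1, -1, -1, -1, -1, -1]
  force: 60

```text
clock: 19.5
position: [0.4784, 0.2841, 0.0339]
ee_rot: [0.174, 0.082, 0.981, -0.015]
contact_force: [-0.7, -3.5, 5.1]
width: 0.0489
gripper_force: 60.8
```

```bash
python3 - <<'E'
from place import *
from rig import status
s=status.get_state()
m,at=mouth_tool(s,np.array([.4824,.2837,.05]),-.171,.045);m[1]=0;at[1]=0;np.save("cup.npy",np.r_[m,at])
s2=dict(s);s2["position"]=s["position"]+np.array([0,0,.2]);q,e=ik(s2["position"],q2R(s["ee_rot"]),s["qpos"])
P,Q=target(m,at,[.532,-.3037],.14,np.radians(120));print(P);checkpath(s2,P,Q,20,q)
E
```

```text
mouth in tool [-0.0515  0.0001  0.0018] axis [-0.939  -0.0039  0.3438]
[ 0.52396896 -0.28978983  0.18901191]
   4 [ 0.14  0.13  1.72  0.09  1.2  -1.13] wrist c [0.46 0.14 0.59]
   8 [-0.21  0.27  1.61  0.24  1.49 -1.34] wrist c [ 0.55 -0.05  0.56]
   12 [-0.46  0.47  1.43  0.29  1.79 -1.4 ] wrist c [ 0.63 -0.23  0.5 ]
   16 [-0.64  0.72  1.19  0.32  2.11 -1.34] wrist c [ 0.68 -0.42  0.42]
   20 [-0.78  0.97  0.89  0.4   2.45 -1.16] wrist c [ 0.7  -0.59  0.31]
turn deg 100.5 max speed share 0.33
```

Emit:
apply_moves:
  xyz:
    - [-0.02, 0, -0.055]
    - [-0.046, 0, -0.125]
    - [-0.046, 0, -0.125]
    - [-0.046, 0, -0.125]
    - [-0.046, 0, -0.125]
    - [-0.046, 0, -0.125]
    - [-0.02, 0, -0.055]
  rot:
    - [0, 0, 0]
    - [0, 0, 0]
    - [0, 0, 0]
    - [0, 0, 0]
    - [0, 0, 0]
    - [0, 0, 0]
    - [0, 0, 0]
  hand: [-1, -1, -1, -1, -1, -1, -1]

```text
clock: 20.38
position: [0.4795, 0.2853, 0.2713]
ee_rot: [0.176, 0.082, 0.981, -0.012]
contact_force: [0.4, -0.4, -1.1]
width: 0.0491
gripper_force: 62.1
```

```bash
python3 - <<'E'
from place import *
from rig import status
s=status.get_state();t=np.load("cup.npy")
P,Q=target(t[:3],t[3:],[.532,-.3037],.17,np.radians(120));checkpath(s,P,Q,16,s["qpos"]);plan(s,P,Q,16)
E
```

```text
4 [ 0.04  0.13  1.63  0.14  1.34 -1.19] wrist c [0.48 0.09 0.62]
   8 [-0.35  0.34  1.47  0.28  1.71 -1.37] wrist c [ 0.59 -0.14  0.57]
   12 [-0.6   0.63  1.21  0.32  2.09 -1.34] wrist c [ 0.67 -0.37  0.47]
   16 [-0.78  0.95  0.86  0.43  2.49 -1.13] wrist c [ 0.7  -0.59  0.34]
turn deg 100.5 max speed share 0.41
xyz [[-0.024, -0.117, 0.02], [-0.031, -0.115, 0.014], [-0.039, -0.114, 0.008], [-0.046, -0.112, 0.001], [-0.052, -0.109, -0.005], [-0.057, -0.105, -0.014], [-0.061, -0.102, -0.021], [-0.064, -0.098, -0.03]] 
rot [[-0.024, 0.087, 0.053], [-0.024, 0.087, 0.053], [-0.024, 0.087, 0.053], [-0.024, 0.087, 0.053], [-0.024, 0.087, 0.053], [-0.024, 0.087, 0.053], [-0.024, 0.087, 0.053], [-0.024, 0.087, 0.053]]
xyz [[-0.066, -0.093, -0.038], [-0.068, -0.089, -0.046], [-0.067, -0.083, -0.055], [-0.067, -0.079, -0.063], [-0.065, -0.073, -0.071], [-0.062, -0.067, -0.078], [-0.059, -0.062, -0.086], [-0.053, -0.057, -0.092]] 
rot [[-0.024, 0.087, 0.053], [-0.024, 0.087, 0.053], [-0.024, 0.087, 0.053], [-0.024, 0.087, 0.053], [-0.024, 0.087, 0.053], [-0.024, 0.087, 0.053], [-0.024, 0.087, 0.053], [-0.024, 0.087, 0.053]]
end err mm [-0.04  0.06 -0.03] max 0.117 0.105
```

Emit:
apply_moves:
  xyz:
    - [-0.024, -0.117, 0.02]
    - [-0.031, -0.115, 0.014]
    - [-0.039, -0.114, 0.008]
    - [-0.046, -0.112, 0.001]
    - [-0.052, -0.109, -0.005]
    - [-0.057, -0.105, -0.014]
    - [-0.061, -0.102, -0.021]
    - [-0.064, -0.098, -0.03]
  rot:
    - [-0.024, 0.087, 0.053]
    - [-0.024, 0.087, 0.053]
    - [-0.024, 0.087, 0.053]
    - [-0.024, 0.087, 0.053]
    - [-0.024, 0.087, 0.053]
    - [-0.024, 0.087, 0.053]
    - [-0.024, 0.087, 0.053]
    - [-0.024, 0.087, 0.053]
  hand: [-1, -1, -1, -1, -1, -1, -1, -1]

```text
clock: 21.38
position: [0.5013, -0.0042, 0.2428]
ee_rot: [-0.178, 0.274, 0.933, 0.15]
contact_force: [0.9, 0.3, -0.8]
width: 0.0491
gripper_force: 62.1
```

Emit:
apply_moves:
  xyz:
    - [-0.066, -0.093, -0.038]
    - [-0.068, -0.089, -0.046]
    - [-0.067, -0.083, -0.055]
    - [-0.067, -0.079, -0.063]
    - [-0.065, -0.073, -0.071]
    - [-0.062, -0.067, -0.078]
    - [-0.059, -0.062, -0.086]
    - [-0.053, -0.057, -0.092]
  rot:
    - [-0.024, 0.087, 0.053]
    - [-0.024, 0.087, 0.053]
    - [-0.024, 0.087, 0.053]
    - [-0.024, 0.087, 0.053]
    - [-0.024, 0.087, 0.053]
    - [-0.024, 0.087, 0.053]
    - [-0.024, 0.087, 0.053]
    - [-0.024, 0.087, 0.053]
  hand: [-1, -1, -1, -1, -1, -1, -1, -1]

```text
clock: 22.38
position: [0.5234, -0.2917, 0.2166]
ee_rot: [-0.497, 0.413, 0.708, 0.285]
contact_force: [0.6, 0.1, -1.2]
width: 0.049
gripper_force: 62.1
```

Emit:
apply_moves:
  xyz:
    - [0, 0, 0]
    - [0, 0, 0]
  rot:
    - [0, 0, 0]
    - [0, 0, 0]
  hand: [-1, -1]

```text
clock: 22.62
position: [0.5231, -0.2905, 0.2169]
ee_rot: [-0.496, 0.413, 0.709, 0.285]
contact_force: [-0.6, -0.1, -0.4]
width: 0.0488
gripper_force: 62.2
```

```bash
python3 - <<'E'
from place import *
from rig import status
s=status.get_state();t=np.load("cup.npy");Q=q2R(s["ee_rot"]);print("mouth now",(s["position"]+Q@t[:3]).round(4),"axis",(Q@t[3:]).round(3))
sidecheck(s,t[:3],t[3:],.09)
P,Qt=target(t[:3],t[3:],[.532,-.3037],.088,np.radians(120));plan(s,P,Qt,4)
E
```

```text
mouth now [ 0.531  -0.3046  0.168 ] axis [-0.003 -0.005 -1.   ]
row 99 pred col 281.29 mask mid 283.29 n 14
row 96 pred col 281.41 mask mid 282.07 n 15
row 94 pred col 281.53 mask mid 283.5 n 14
row 91 pred col 281.66 mask mid 280.44 n 18
row 89 pred col 281.78 mask mid 285.17 n 12
xyz [[-0.062, 0.001, 0.023], [-0.063, 0.001, 0.023], [-0.062, 0.002, 0.023], [-0.063, 0.001, 0.023]] 
rot [[0.0, 0.001, -0.001], [0.0, 0.001, -0.001], [0.0, 0.001, -0.001], [0.0, 0.001, -0.001]]
end err mm [-0.17  0.03  0.01] max 0.063 0.001
```

Emit:
apply_moves:
  xyz:
    - [-0.062, 0.001, 0.023]
    - [-0.063, 0.001, 0.023]
    - [-0.062, 0.002, 0.023]
    - [-0.063, 0.001, 0.023]
    - [0, 0, 0]
    - [0, 0, 0]
  rot:
    - [0, 0.001, -0.001]
    - [0, 0.001, -0.001]
    - [0, 0.001, -0.001]
    - [0, 0.001, -0.001]
    - [0, 0, 0]
    - [0, 0, 0]
  hand: [-1, -1, -1, -1, -1, -1]

```text
clock: 23.42
position: [0.5239, -0.2903, 0.1373]
ee_rot: [-0.497, 0.411, 0.709, 0.287]
contact_force: [0.5, 1.4, 0.6]
width: 0.0488
gripper_force: 62.1
```

```bash
python3 snap.py w7; python3 - <<'E'
from place import *
from rig import status,get_image
s=status.get_state();t=np.load("cup.npy");Q=q2R(s["ee_rot"]);M=s["position"]+Q@t[:3];A=Q@t[3:];print("mouth now",M.round(4),"axis",A.round(3))
d=get_image("side");im=d["pixels"].copy()
k=5;x0,y0=238,70
c=cv2.resize(im[y0:170,x0:x0+100],None,fx=k,fy=k,interpolation=2)
def pt(p,col): u=(fproj(d,p)-[x0,y0]+.5)*k;cv2.circle(c,tuple(int(v) for v in u),3,col,-1)
pt(M,(255,0,0));pt(M-A*.09,(255,0,0));pt([.532,-.3037,.072],(0,255,0));pt([.532,-.3037,.012],(0,255,0))
cv2.imwrite("pics/c7.png",c[:,:,::-1])
P,Qt=target(t[:3],t[3:],[.532,-.3037],.055,np.radians(120));plan(s,P,Qt,4)
E
```

```text
23.425 [ 0.52388167 -0.29027511  0.13727156] 0.015822553510558807
mouth now [ 0.5318 -0.3043  0.0886] axis [-0.002  0.001 -1.   ]
xyz [[-0.026, 0.0, 0.01], [-0.026, 0.001, 0.01], [-0.027, -0.0, 0.01], [-0.026, 0.0, 0.01]] 
rot [[0.0, -0.0, -0.001], [0.0, -0.0, -0.001], [0.0, -0.0, -0.001], [0.0, -0.0, -0.001]]
end err mm [0.01 0.02 0.07] max 0.027 0.001
```

View pics/c7.png

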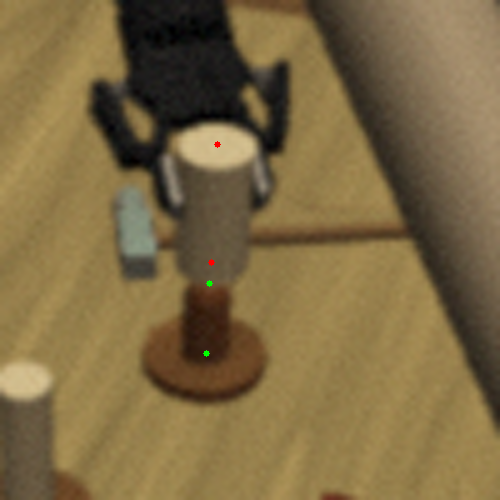

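The predicted points sit on the cup's end disc (217,146), its mouth (212,262) and the peg (208,300), so it is aligned. I lower.

Emit:
apply_moves:
  xyz:
    - [-0.026, 0, 0.01]
    - [-0.026, 0.001, 0.01]
    - [-0.027, 0, 0.01]
    - [-0.026, 0, 0.01]
    - [0, 0, 0]
  rot:
    - [0, 0, -0.001]
    - [0, 0, -0.001]
    - [0, 0, -0.001]
    - [0, 0, -0.001]
    - [0, 0, 0]
  hand: [-1, -1, -1, -1, -1]

```text
clock: 24.15
position: [0.5236, -0.2894, 0.1024]
ee_rot: [-0.497, 0.409, 0.709, 0.288]
contact_force: [-0.3, 0.7, 0.1]
width: 0.0491
gripper_force: 62.1
```

```bash
python3 - <<'E'
from place import *
from rig import status
s=status.get_state();t=np.load("cup.npy");Q=q2R(s["ee_rot"]);print("mouth now",(s["position"]+Q@t[:3]).round(4),"axis",(Q@t[3:]).round(3),s["contact_force"])
P,Qt=target(t[:3],t[3:],[.532,-.3037],.020,np.radians(120));plan(s,P,Qt,5)
E
```

```text
mouth now [ 0.5316 -0.3031  0.0533] axis [-0.001  0.004 -1.   ] [-0.26728857  0.66654213  0.09632764]
xyz [[-0.021, 0.0, 0.007], [-0.021, 0.0, 0.007], [-0.021, 0.0, 0.008], [-0.021, 0.0, 0.007], [-0.021, 0.0, 0.007]] 
rot [[0.0, -0.001, 0.0], [0.0, -0.001, 0.0], [0.0, -0.001, 0.0], [0.0, -0.001, 0.0], [0.0, -0.001, 0.0]]
end err mm [-0.02  0.09 -0.1 ] max 0.021 0.001
```

Emit:
apply_moves:
  xyz:
    - [-0.021, 0, 0.007]
    - [-0.021, 0, 0.007]
    - [-0.021, 0, 0.008]
    - [-0.021, 0, 0.007]
    - [-0.021, 0, 0.007]
    - [0, 0, 0]
  rot:
    - [0, -0.001, 0]
    - [0, -0.001, 0]
    - [0, -0.001, 0]
    - [0, -0.001, 0]
    - [0, -0.001, 0]
    - [0, 0, 0]
  hand: [-1, -1, -1, -1, -1, -1]

```text
clock: 24.9
position: [0.5241, -0.29, 0.0694]
ee_rot: [-0.495, 0.41, 0.71, 0.287]
contact_force: [0.8, -0.4, -1.8]
width: 0.0489
gripper_force: 62.1
```

Emit:
apply_moves:
  xyz:
    - [-0.0063, 0, 0.0023]
    - [-0.0063, 0, 0.0023]
    - [0, 0, 0]
  rot:
    - [0, 0, 0]
    - [0, 0, 0]
    - [0, 0, 0]
  hand: [-1, -1, -1]

```text
clock: 25.28
position: [0.5243, -0.2901, 0.066]
ee_rot: [-0.495, 0.41, 0.711, 0.287]
contact_force: [-0.6, -0.4, -1.0]
width: 0.0489
gripper_force: 62.2
```

Emit:
apply_moves:
  xyz:
    - [-0.0063, 0, 0.0023]
    - [0, 0, 0]
  rot:
    - [0, 0, 0]
    - [0, 0, 0]
  hand: [-1, -1]

```text
clock: 25.52
position: [0.5242, -0.2901, 0.0639]
ee_rot: [-0.495, 0.41, 0.711, 0.287]
contact_force: [-0.5, -0.2, -0.1]
width: 0.0486
gripper_force: 62.2
```

Emit:
apply_moves:
  xyz:
    - [-0.0047, 0, 0.0017]
    - [0, 0, 0]
  rot:
    - [0, 0, 0]
    - [0, 0, 0]
  hand: [-1, -1]

```text
clock: 25.78
position: [0.5243, -0.2901, 0.063]
ee_rot: [-0.495, 0.41, 0.711, 0.287]
contact_force: [0.3, -0.4, 0.3]
width: 0.0488
gripper_force: 62.3
```

Emit:
apply_moves:
  xyz:
    - [-0.0032, 0, 0.0012]
    - [0, 0, 0]
  rot:
    - [0, 0, 0]
    - [0, 0, 0]
  hand: [-1, -1]

```text
clock: 26.02
position: [0.5242, -0.2902, 0.0629]
ee_rot: [-0.495, 0.41, 0.711, 0.287]
contact_force: [1.0, -2.2, 4.6]
width: 0.0492
gripper_force: 62.5
```

Contact at 4.6 N, so the rim is on the base. I release, check, and retreat.

Emit:
apply_moves:
  xyz:
    - [0, 0, 0]
    - [0, 0, 0]
    - [0, 0, 0]
    - [0, 0, 0]
    - [0, 0, 0]
  rot:
    - [0, 0, 0]
    - [0, 0, 0]
    - [0, 0, 0]
    - [0, 0, 0]
    - [0, 0, 0]
  hand: [0.1, 0.4, 1, 1, 1]

```text
clock: 26.65
position: [0.5242, -0.2901, 0.0613]
ee_rot: [-0.495, 0.41, 0.711, 0.287]
contact_force: [-0.2, 0.7, -1.3]
width: 0.0855
gripper_force: 0.0
```

Emit:
apply_moves:
  xyz:
    - [0, 0, -0.05]
    - [0, 0, -0.12]
    - [0, 0, -0.15]
    - [0, 0, -0.15]
    - [0.1, 0, -0.05]
    - [0.15, 0, -0.05]
    - [0, 0, 0]
    - [0, 0, 0]
  rot:
    - [0, 0, 0]
    - [0, 0, 0]
    - [0, 0, 0]
    - [0, 0, 0]
    - [0, 0, 0]
    - [0, 0, 0]
    - [0, 0, 0]
    - [0, 0, 0]
  hand: [1, 1, 1, 1, 1, 1, 1, 1]

```text
clock: 27.65
position: [0.61, -0.3911, 0.1605]
ee_rot: [-0.464, 0.43, 0.718, 0.292]
contact_force: [-0.4, -0.8, -0.5]
width: 0.0856
gripper_force: 0.0
```

```bash
python3 snap.py w8; python3 - <<'E'
from rig import get_image,status
from h import *
d=get_image("side");w=cv2.imread("pics/w8.png")[:,:,::-1]
c=np.zeros((384,790,3),np.uint8);c[:320,:420]=cv2.resize(d["pixels"][90:250,160:370],None,fx=2,fy=2,interpolation=2);c[:270,425:785]=cv2.resize(w,(360,270))
cv2.imwrite("pics/c8.png",c[:,:,::-1]);print(status.get_state()["contact_force"])
E
```

```text
27.65 [ 0.61004338 -0.39109287  0.16050871] 0.02050777276435463
[-0.04667426  0.14386286 -0.05736062]
```

View pics/c8.png

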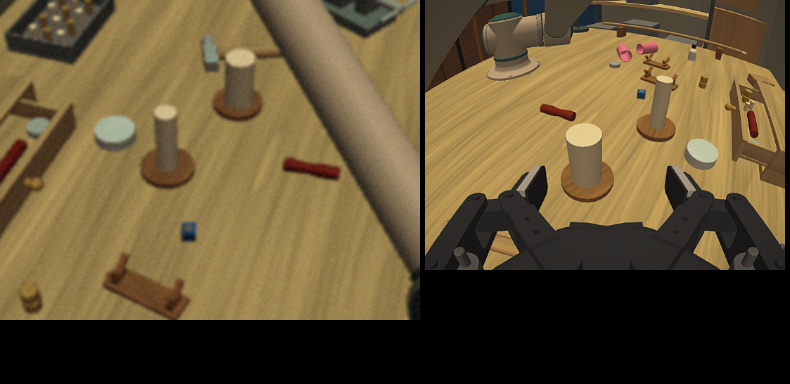

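Both vessels stand upright on their posts: the cup at (240,80) and the tube at (166,140) in the side crop. The bystanders are in place and the gripper is clear.

```bash
python3 -c "
from rig import job
print(job.sign_off())"
```

```text
the job is handed in; nothing more can be done
None
```

The wide cup is upside down on the thick post and the slim tube on the thin post, both rims on the bases and released, bystanders undisturbed in the last pictures; handed in at about 28 s, no verdict was returned.

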